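# Load the drive dock, press everything home and start it

## Task

Load the drive dock for a copying run: put every drive waiting in the wooden rack into a free bay, put a blanking cover over each bay that is still empty after that, and press every drive (also those already standing in the dock, which stay in their bays) and every cover used firmly down until it is fully home. Only when all five bays are filled and home, press the start button and let go; leave spare covers standing on the bench and do not tip over a drive or the spray can.

Things in the scene. Friction and masses are not known exactly. Their poses are not given: they have to be found in the camera images.
- dock: Grey drive dock fixed to the bench, 130 (x) x 346 (y) x 50 mm high, origin at the centre of its underside. Five bays in a row along its y, 66 mm apart: bay0 at y = -132 mm to bay4 at +132 mm. Each bay is a black collar 84 (x) x 28 (y) mm that rises 14 mm above the dock's top, with an upright slot 72 (x) x 17 (y) mm in it, mouth chamfered 3 mm. In each slot is a stiff sliding connector carriage.
- bay0 (a point): Centre of the mouth of bay 0, at the top of its collar, 64 mm above the bench; the dock's axes. All bays are alike. Its carriage is up at the start and stays where it is pushed: its bar in the slot carries a drive's lower edge 24 mm above the bench when up, 16 mm when fully down (home).
- bay1 (a point): Centre of the mouth of bay 1, at the top of its collar, 64 mm above the bench; the dock's axes. All bays are alike. Its carriage has two steel tabs beside the collar's short ends, 47.5 mm either side of the bay's centre along x, 10 x 20 mm, that stand 8 mm above the dock's top when up and level with it when down.
- bay2 (a point): Centre of the mouth of bay 2, at the top of its collar, 64 mm above the bench; the dock's axes. All bays are alike. Its carriage takes 8 N plus 200 N per m/s of speed (12 N at 20 mm/s) to push down; the weight of a drive or cover, or a drop, does not do it.
- bay3 (a point): Centre of the mouth of bay 3, at the top of its collar, 64 mm above the bench; the dock's axes. All bays are alike. Its carriage is up at the start and stays where it is pushed: its bar in the slot carries a drive's lower edge 24 mm above the bench when up, 16 mm when fully down (home).
- bay4 (a point): Centre of the mouth of bay 4, at the top of its collar, 64 mm above the bench; the dock's axes. All bays are alike. Its carriage has two steel tabs beside the collar's short ends, 47.5 mm either side of the bay's centre along x, 10 x 20 mm, that stand 8 mm above the dock's top when up and level with it when down.
- dock_drive0: Metal drive, a plain slab 70 (x) x 15 (y, thickness) x 100 mm (z, upright), about 0.2 kg; origin at the centre of its lower edge, z up. Stands in bay 0 at the start but not pushed home, or is absent (None from the start).
- dock_drive1: Metal drive, a plain slab 70 (x) x 15 (y, thickness) x 100 mm (z, upright), about 0.2 kg; origin at the centre of its lower edge, z up. Stands in bay 1 at the start but not pushed home, or is absent (None from the start).
- dock_drive2: Metal drive, a plain slab 70 (x) x 15 (y, thickness) x 100 mm (z, upright), about 0.2 kg; origin at the centre of its lower edge, z up. Stands in bay 2 at the start but not pushed home, or is absent (None from the start).
- dock_drive3: Metal drive, a plain slab 70 (x) x 15 (y, thickness) x 100 mm (z, upright), about 0.2 kg; origin at the centre of its lower edge, z up. Stands in bay 3 at the start but not pushed home, or is absent (None from the start).
- dock_drive4: Metal drive, a plain slab 70 (x) x 15 (y, thickness) x 100 mm (z, upright), about 0.2 kg; origin at the centre of its lower edge, z up. Stands in bay 4 at the start but not pushed home, or is absent (None from the start).
- new_drive0: Metal drive, a plain slab 70 (x) x 15 (y, thickness) x 100 mm (z, upright), about 0.2 kg; origin at the centre of its lower edge, z up. Waits upright in the wooden rack, 32 mm deep in its slot, or is absent (None from the start).
- new_drive1: Metal drive, a plain slab 70 (x) x 15 (y, thickness) x 100 mm (z, upright), about 0.2 kg; origin at the centre of its lower edge, z up. Waits upright in the wooden rack, 32 mm deep in its slot, or is absent (None from the start).
- new_drive2: Metal drive, a plain slab 70 (x) x 15 (y, thickness) x 100 mm (z, upright), about 0.2 kg; origin at the centre of its lower edge, z up. Waits upright in the wooden rack, 32 mm deep in its slot, or is absent (None from the start).
- rack: Wooden holding rack fixed to the bench, 100 x 200 x 42 mm high, three slots 62 mm apart along its y whose floor is 10 mm above the bench. Origin at the centre of its underside.
- cover0: Black bay cover, 98 (x) x 42 (y) mm, 0.09 kg: an upside-down tray (inside 90 x 34, skirt 16 deep, plate to 21 high) with an upright grip rib 60 (x) x 12 (y), 21 to 49 mm high. Origin: centre of its underside, z up. Fits over a collar, long side along the dock's x: first rests on the tabs (underside 58 mm above the bench), pressed home on the dock's top (50 mm).
- cover1: Black bay cover, 98 (x) x 42 (y) mm, 0.09 kg: an upside-down tray (inside 90 x 34, skirt 16 deep, plate to 21 high) with an upright grip rib 60 (x) x 12 (y), 21 to 49 mm high. Origin: centre of its underside, z up. Fits over a collar, long side along the dock's x: first rests on the tabs (underside 58 mm above the bench), pressed home on the dock's top (50 mm).
- cover2: Black bay cover, 98 (x) x 42 (y) mm, 0.09 kg: an upside-down tray (inside 90 x 34, skirt 16 deep, plate to 21 high) with an upright grip rib 60 (x) x 12 (y), 21 to 49 mm high. Origin: centre of its underside, z up. Fits over a collar, long side along the dock's x: first rests on the tabs (underside 58 mm above the bench), pressed home on the dock's top (50 mm).
- pad: Grey start pad fixed to the bench, 70 x 90 x 30 mm high, with the start button on top. Origin at the centre of its underside.
- start_top (a point): Centre of the top face of the white round start button (30 mm across), 48 mm above the bench when up.
- start (a joint): Start button travel, m: 0 = up, 0.006 = fully down; springs back. About 5 N to push fully down.
- spray_can: Bystander: spray can, 54 mm across, 120 mm high, beside the dock. Origin at its underside.
Not all that is in view belongs to the job. What is shaped like the dock_drive4 but orange is not meant.

How it is judged:
By the outcome, as a careful person would: the job done as asked, in the order asked, and still so for the second after the job is handed in, with the robot touching nothing.
Of dock_drive0, dock_drive1, dock_drive2, dock_drive3, dock_drive4 only 1 to 2 are there at a start; the rules pass over those that are not, and their reading is None.
Of new_drive0, new_drive1, new_drive2 only 1 to 3 are there at a start; the rules pass over those that are not, and their reading is None.
At some moment in a run one of cover0, cover1, cover2 may be knocked a few centimetres aside while the robot is not near it.
It also fails if it takes over 210 s, if anything falls off the work surface, if the arm or the gripper's body presses on something with over 40 N, if the wrist force passes 120 N, or if a joint passes its speed limit or range.

## Robot

A 6-joint arm with a two-finger parallel gripper is mounted at the origin on the work surface. World frame = base frame: x ahead of the robot, y to its left, z up, the work surface at z = 0. Lengths are in m, angles in rad, forces in N, time in s.
With the tool pointing down it reaches from about 0.35 to 0.775 m from the base axis. Payload 7.3 kg.
Tool frame: the origin (TCP) lies at the very end of the fingers, on their centre line; the grasp point (between the pads) lies 19 mm behind it; z points along the fingers, y is the line along which they close (so a half turn about z gives the same grasp; the last joint's range is limited). The gripper opens to 92 mm and grips with 3 to 60 N. Pads are 19 mm wide; open, the fingers measure 130 mm over their backs; the gripper's body (75 mm by 190 mm) begins 47 mm behind the grasp point.
Start: joints at [1.149, 0.342, 1.524, -0, 1.275, -0.146], TCP at [0.143, 0.505, 0.227] pointing down, gripper open.
Joint ranges: [-2.53, 2.53], [-0.77, 2.02], [0.04, 2.7], [-1, 4.14], [0.28, 2.66], [-3.11, 3.11]. Speed limits (rad/s): [2.57, 2.57, 3.14, 3.14, 3.14, 3.14].

## Interface

Orientations are given as [roll, pitch, yaw] about the fixed x, y, z axes, in that order (R = Rz(yaw) Ry(pitch) Rx(roll)).
In Python, from cell import telemetry, eyes, job gives the robot as it stands.
- The arm moves only by the tool apply_moves, never from a script. Its arguments are lists of equal length, an entry for each row: "delta_pos": the shift along the world's x, y, z each as a share of 0.4 m, from -1 to 1, a list of three; "dr": the turn, a rotation vector about the world's x, y, z each as a share of 0.5 rad, from -1 to 1, a list of three; "jaw": the opening, from 0 (shut) to 1 (fully open). A call has 1 to 8 rows; each row is the pose to reach, as a shift and turn from the pose commanded when the call began; what a row does not reach only later rows make up. A row lasts 1/12 s, in which the tool goes at most 41.7 mm and 7.16 degrees, less where a joint would pass 70% of its speed; a pose out of reach is approached as far as the arm can. A call with a number of a shift or a turn outside -1 to 1 is refused whole. A call with a gripper value outside its range is refused whole. The fingers move at their own pace and stop on an object; "force" is the grip in N (left out, the last holds). Time passes only in rows, so rows that repeat a pose let the fingers close. It gives the time, the measured TCP pose, the force, the opening and the grip force at its end, in the units of the state.
- telemetry.observe(): the state, without advancing time (a new reading comes with each control period).
- eyes.read_camera(name): name is "side" or "top"; returns the picture (384x512x3 uint8, red, green, blue); there is no depth.
- eyes.camera_model(name): a dict with "vertical_fov" (degrees; the focal length in pixels is half the picture's height over the tangent of half this angle, whatever the lens; pixels are square), "cx", "cy" (the principal point, pixels), "k1" (the pictures are not rectified: a ray, as slopes to the right and down, at radius r is drawn at 1 + k1 r^2 times it, then the intrinsics apply), "rvec" (rotation vector, rad) and "tvec" (3), from world to camera coordinates, as OpenCV has them. Camera axes: x right, y down, z forward; pixel columns grow to the right and rows downward; lengths in m; the calibration is good to about 2 mm. A picture is of the moment at which its call begins. camera_model takes no time and is no camera call.
- job.hand_in(): hands the job in; it is judged then, once.
The state is a dict: "time": time; "qpos": joint angles; "qvel": joint speeds; "joint_efforts": joint torques, N m; "tool_pos": TCP position; "tool_rot": TCP orientation; "contact_force": force on the tool from outside, world axes, zero at the start; "torque": the same for the moment, N m; "opening": finger opening in m; "grip_force": force on a finger pad.
Only numpy, scipy, OpenCV 4.12 (cv2) and the standard library are available. Lean on these libraries where they do the work, as an engineer would, in place of code of your own. Each camera call takes 0.05 s, during which the arm holds its last target. There are 200 camera calls.

## Working session

There is one attempt and no reset: what is moved stays moved. The work goes in short steps, Python scripts to look and compute and a tool call to move; the robot and the scene stay as the last step left them, time stands still between calls to the robot, and variables do not carry over. Pictures are saved under pics/ and viewed, at most 14 in all, crops included, and the job is handed in when it is done.

Besides the shell and the picture viewer there is one more tool, called after "Emit:" as name(argument=value, ...) on one line, values as JSON. apply_moves: Moves the arm, as the interface text tells. Its arguments: {"type":"object","properties":{"delta_pos":{"type":"array"},"dr":{"type":"array"},"jaw":{"type":"array"},"force":{"type":"number"}},"required":["delta_pos","dr","jaw"]}

```bash
mkdir -p pics; ls; python3 - <<'E'
from cell import telemetry, eyes, job
import cv2
print(telemetry.observe())
for n in("top","side"):
    im=eyes.read_camera(n); cv2.imwrite(f"pics/{n}0.png",cv2.resize(im[:,:,::-1],(800,600),interpolation=cv2.INTER_CUBIC))
    cv2.imwrite(f"raw_{n}0.png",im[:,:,::-1]); print(n,eyes.camera_model(n))
E
```

```text
pics
{'time': 0.0, 'qpos': array([ 1.14903264e+00,  3.42721519e-01,  1.52500703e+00,  1.53052902e-05,
        1.27538479e+00, -1.45998595e-01]), 'qvel': array([ 0.00146745,  0.00101777, -0.00054119,  0.00169994, -0.00032961,
        0.00023827]), 'joint_efforts': array([ 2.41688707e-03, -4.31233513e+01, -2.44228506e+01,  7.21831759e-02,
        5.55352808e-02, -1.23330374e-04]), 'tool_pos': array([0.1427574 , 0.50480466, 0.22604907]), 'tool_rot': array([-3.14009028e+00, -2.35709852e-04,  2.86582292e+00]), 'contact_force': array([ 0.18136518,  0.56979583, -0.3314595 ]), 'torque': array([0.03084974, 0.03348871, 0.03036039]), 'grip_force': 0.0, 'opening': 0.09221265131672474}
top {'vertical_fov': 48.68391863402875, 'cx': 248.31929104949563, 'cy': 193.32124826432548, 'k1': -0.08183587667857865, 'rvec': array([ 2.18245521, -2.22640495,  0.07358399]), 'tvec': array([0.02025429, 0.6085829 , 1.06905975])}
side {'vertical_fov': 44.9351925591342, 'cx': 255.0323273712142, 'cy': 187.54191205043085, 'k1': -0.04380614257966301, 'rvec': array([ 2.29763791, -0.55269998,  0.21762047]), 'tvec': array([-0.54609835,  0.26956728,  1.19327495])}
```

View pics/top0.png

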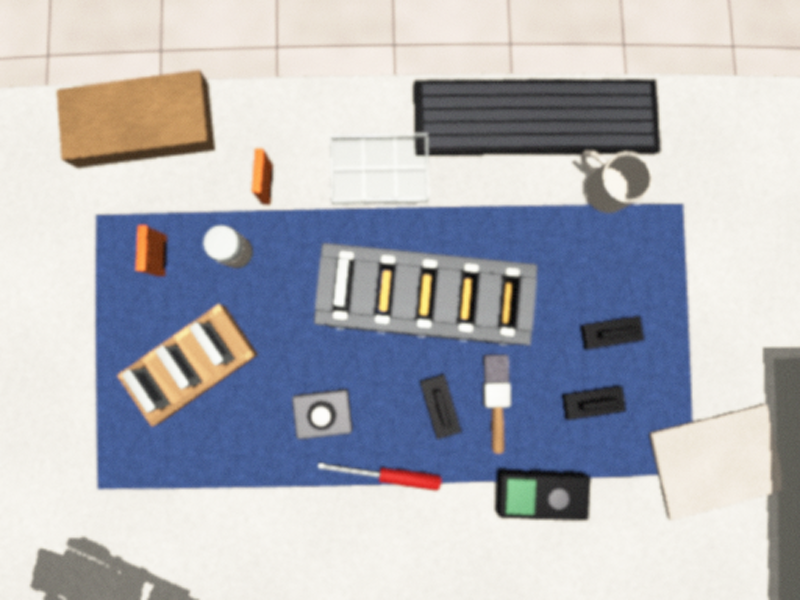

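View pics/side0.png

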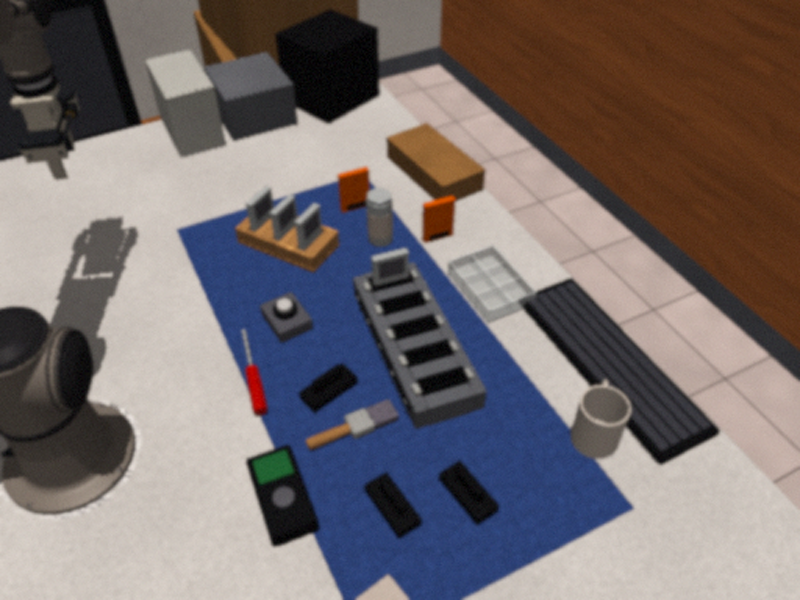

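```bash
cat > h.py <<'E'
import numpy as np, cv2
from cell import telemetry, eyes, job
def cam(n):
    m=eyes.camera_model(n); f=192/np.tan(np.radians(m["vertical_fov"]/2))
    return m,f,cv2.Rodrigues(m["rvec"])[0],np.array(m["tvec"])
def proj(n,P):
    m,f,R,t=cam(n); c=np.atleast_2d(P)@R.T+t; s=c[:,:2]/c[:,2:]; s=s*(1+m["k1"]*(s**2).sum(1,keepdims=True))
    return s*f+[m["cx"],m["cy"]]
def unproj(n,px,z):
    m,f,R,t=cam(n); d=(np.atleast_2d(px)-[m["cx"],m["cy"]])/f; s=d.copy()
    for _ in range(10): s=d/(1+m["k1"]*(s**2).sum(1,keepdims=True))
    r=np.c_[s,np.ones(len(s))]@R; C=-R.T@t
    return C+r*((z-C[2])/r[:,2])[:,None]
def comps(mask,amin=15,amax=3000):
    n,l,s,c=cv2.connectedComponentsWithStats(mask.astype(np.uint8))
    return [(c[i],s[i],l==i) for i in range(1,n) if amin<=s[i][4]<=amax]
E
python3 - <<'E'
from h import *
for n in("top","side"):
    m,f,R,t=cam(n); print(n,f,-R.T@t)
im=cv2.imread("raw_top0.png"); hsv=cv2.cvtColor(im,cv2.COLOR_BGR2HSV); 
x=np.arange(512);
roi=np.zeros(im.shape[:2],bool); roi[135:310,65:440]=1
def show(name,mask,z):
    print(name)
    for c,s,mm in comps(mask&roi):
        pts=np.argwhere(mm)[:,::-1].astype(np.float32); W=unproj("top",pts,z)[:,:2].astype(np.float32)
        r=cv2.minAreaRect(W); print(np.round(c,1),s[4],np.round(unproj("top",c,z)[0],4),"rect",np.round(r[0],4),np.round(r[1],3),round(r[2],1))
show("white z58",(hsv[...,2]>190)&(hsv[...,1]<60),.058)
show("yellow z24",(hsv[...,0]>12)&(hsv[...,0]<32)&(hsv[...,1]>130)&(hsv[...,2]>140),.024)
show("black z21",(hsv[...,2]<60),.021)
show("drives z110",(hsv[...,2]>190)&(hsv[...,1]<60),.11)
E
```

```text
top 424.4039041540769 [0.55524318 0.02716219 1.09756064]
side 464.2714887847153 [ 0.19933566 -0.83690128  1.02696474]
white z58
[ 93.5 135.3] 99 [0.7587 0.3909 0.058 ] rect [0.7578 0.3763] [0.174 0.003] 88.5
[438.7 152.5] 66 [ 0.7006 -0.4745  0.058 ] rect [ 0.6907 -0.4751] [0.005 0.109] 89.9
[140.7 154.8] 376 [0.7072 0.2725 0.058 ] rect [0.7079 0.2731] [0.052 0.052] 89.7
[218.5 176.7] 250 [0.6491 0.0813 0.058 ] rect [0.6469 0.0801] [0.023 0.087] 79.7
[247.8 165.2] 48 [0.6761 0.0088 0.058 ] rect [0.6753 0.0095] [0.022 0.012] 88.9
[274.6 168. ] 45 [ 0.668  -0.0572  0.058 ] rect [ 0.6679 -0.0569] [0.022 0.01 ] 89.0
[301.4 170.7] 48 [ 0.6601 -0.1234  0.058 ] rect [ 0.6605 -0.1235] [0.022 0.012] 88.5
[327.7 173.1] 40 [ 0.6529 -0.1886  0.058 ] rect [ 0.6532 -0.1893] [0.02 0.01] 89.0
[217.2 201.7] 51 [0.5877 0.0855 0.058 ] rect [0.5882 0.0847] [0.022 0.012] 88.9
[244.2 204.4] 52 [0.5797 0.0196 0.058 ] rect [0.5795 0.02  ] [0.024 0.012] 88.9
[271.  206.9] 44 [ 0.5722 -0.0459  0.058 ] rect [ 0.5733 -0.0461] [0.02  0.012] 88.7
[131.2 219.6] 207 [0.548  0.2971 0.058 ] rect [0.5481 0.2973] [0.07
[... 3655 characters left out ...]
rect [0.4802 0.3873] [0.073 0.015] 33.6
[318.4 252.5] 246 [ 0.463  -0.1506  0.11  ] rect [ 0.463  -0.1509] [0.035 0.035] 88.6
[205.  266.1] 110 [0.4376 0.1135 0.11  ] rect [0.4366 0.1135] [0.023 0.025] 88.9
[429.9 290.7] 696 [ 0.365  -0.4153  0.11  ] rect [ 0.3652 -0.4108] [0.054 0.088] 88.6
[208.8 298.6] 24 [0.3623 0.106  0.11  ] rect [0.3625 0.1045] [0.026 0.005] 81.8
[222.8 300.8] 19 [0.3565 0.0739 0.11  ] rect [0.3566 0.0745] [0.026 0.003] 80.7
[235.8 302.8] 19 [0.3512 0.0439 0.11  ] rect [0.3514 0.0445] [0.026 0.003] 80.6
[401.4 307.2] 199 [ 0.329 -0.345  0.11 ] rect [ 0.3307 -0.3408] [0.104 0.012] 87.7
[300.2 309. ] 32 [ 0.3332 -0.1052  0.11  ] rect [ 0.3343 -0.1048] [0.07  0.002] 88.3
```

The top view shows the dock with one drive in the left bay (display pixel 343,280), which is bay4. The rack has three drives (213,343; 178,367; 145,390). There are three black covers at 612,332, 594,402 and 440,406, the button is at 321,416 and the spray can at 222,245. The side view agrees.

The scale checks out: bay pitch measures 66.2 mm and rack pitch 62.0 mm. The dock yaw is -6.7° and the rack yaw is +33.6°. I'll go over the rack's far drive first.

Emit:
apply_moves(delta_pos=[[0.8425,-0.295,0],[0.8425,-0.295,0],[0.8425,-0.295,0],[0.8425,-0.295,0],[0.8425,-0.295,0],[0.8425,-0.295,0],[0.8425,-0.295,0],[0.8425,-0.295,0]], dr=[[0,0,1],[0,0,1],[0,0,1],[0,0,1],[0,0,1],[0,0,1],[0,0,1],[0,0,1]], jaw=[0.5,0.5,0.5,0.5,0.5,0.5,0.5,0.5])

```text
time: 0.77
tool_pos: [0.4443, 0.3992, 0.2264]
tool_rot: [-3.141, -0.001, -2.917]
contact_force: [1.3, 1.5, -0.2]
opening: 0.0467
grip_force: 0.0
```

Emit:
apply_moves(delta_pos=[[0,0,0],[0,0,0],[0,0,0],[0,0,0],[0,0,0],[0,0,0],[0,0,0],[0,0,0]], dr=[[0,0,0.724],[0,0,0.724],[0,0,0.724],[0,0,0.724],[0,0,0.724],[0,0,0.724],[0,0,0.724],[0,0,0.724]], jaw=[0.5,0.5,0.5,0.5,0.5,0.5,0.5,0.5])

```text
time: 1.43
tool_pos: [0.4425, 0.4005, 0.2268]
tool_rot: [3.141, 0.0, -2.556]
contact_force: [-0.3, -0.1, -1.1]
opening: 0.0462
grip_force: 0.0
```

Emit:
apply_moves(delta_pos=[[0.093,-0.034,0],[0.093,-0.034,0],[0.093,-0.034,-0.08],[0.093,-0.034,-0.16],[0.093,-0.034,-0.24],[0.093,-0.034,-0.3],[0.093,-0.034,-0.36],[0.093,-0.034,-0.375]], dr=[[0,0,0],[0,0,0],[0,0,0],[0,0,0],[0,0,0],[0,0,0],[0,0,0],[0,0,0]], jaw=[0.5,0.5,0.5,0.5,0.5,0.5,0.5,0.5])

```text
time: 2.1
tool_pos: [0.4779, 0.3854, 0.0726]
tool_rot: [3.141, -0.007, -2.556]
contact_force: [-0.8, -0.9, -0.5]
opening: 0.0458
grip_force: 0.0
```

Emit:
apply_moves(delta_pos=[[0,0,0],[0,0,0],[0,0,0],[0,0,0],[0,0,0],[0,0,0],[0,0,0],[0,0,0]], dr=[[0,0,0],[0,0,0],[0,0,0],[0,0,0],[0,0,0],[0,0,0],[0,0,0],[0,0,0]], jaw=[0.1,0.1,0.1,0.1,0.1,0.1,0.1,0.1], force=40)

```text
time: 2.77
tool_pos: [0.4804, 0.3871, 0.078]
tool_rot: [3.142, 0.002, -2.555]
contact_force: [-1.1, 0.6, 6.1]
opening: 0.0146
grip_force: 40.0
```

Emit:
apply_moves(delta_pos=[[0,0,0.08],[0,0,0.16],[0,0,0.24],[0,0,0.32],[0,0,0.37],[0,0,0.37],[0,0,0.37],[0,0,0.37]], dr=[[0,0,0],[0,0,0],[0,0,0],[0,0,0],[0,0,0],[0,0,-0.25],[0,0,-0.5],[0,0,-0.704]], jaw=[0.1,0.1,0.1,0.1,0.1,0.1,0.1,0.1])

```text
time: 3.43
tool_pos: [0.4797, 0.3867, 0.2251]
tool_rot: [3.141, 0.0, -2.914]
contact_force: [-0.5, -0.3, -1.7]
opening: 0.0152
grip_force: 40.0
```

Emit:
apply_moves(delta_pos=[[0.04,-0.09,0],[0.08,-0.18,0],[0.12,-0.27,0],[0.16,-0.36,0],[0.2,-0.45,0],[0.24,-0.54,0],[0.28,-0.63,0],[0.32,-0.7,0]], dr=[[0,0,-0.15],[0,0,-0.3],[0,0,-0.45],[0,0,-0.6],[0,0,-0.7036],[0,0,-0.7036],[0,0,-0.7036],[0,0,-0.7036]], jaw=[0.1,0.1,0.1,0.1,0.1,0.1,0.1,0.1])

```text
time: 4.1
tool_pos: [0.6081, 0.1038, 0.2246]
tool_rot: [-3.141, -0.001, 3.023]
contact_force: [1.4, 0.7, -0.7]
opening: 0.0145
grip_force: 40.0
```

Emit:
apply_moves(delta_pos=[[0.011,-0.09,0],[0.011,-0.18,0],[0.011,-0.27,0],[0.011,-0.36,0],[0.011,-0.45,0],[0.011,-0.54,0],[0.011,-0.555,0],[0.011,-0.555,0]], dr=[[0,0,0],[0,0,0],[0,0,0],[0,0,0],[0,0,0],[0,0,0],[0,0,0],[0,0,0]], jaw=[0.1,0.1,0.1,0.1,0.1,0.1,0.1,0.1])

```text
time: 4.77
tool_pos: [0.6118, -0.1179, 0.2242]
tool_rot: [-3.141, -0.001, 3.02]
contact_force: [-0.1, 0.3, -2.4]
opening: 0.0151
grip_force: 40.0
```

```bash
python3 - <<'E'
from h import *
import json
# dock fit from tabs (z58, white centroids)
P=np.array([[.6761,.0088],[.668,-.0572],[.6601,-.1234],[.6529,-.1886],[.5797,.0196],[.5722,-.0459],[.5644,-.1115],[.5566,-.1775]])
L=np.array([[s*.0475,y] for s in(1,-1) for y in(.066,0,-.066,-.132)])
M=P.mean(0);m=L.mean(0);U,S,V=np.linalg.svd((L-m).T@(P-M));R=V.T@U.T;t=M-R@m
print("dock",t,np.degrees(np.arctan2(R[1,0],R[0,0])),"res",np.abs(P-(L@R.T+t)).max())
for i in range(5): print(i,np.round(R@[0,-.132+.066*i]+t,4))
im=eyes.read_camera("side")[:,:,::-1].copy(); cv2.imwrite("raw_side1.png",im)
def box(cx,cy,x,y,z): return np.array([np.r_[R@[cx+a*x/2,cy+b*y/2]+t,z] for a,b in((1,1),(1,-1),(-1,-1),(-1,1))])
big=cv2.resize(im,None,fx=4,fy=4,interpolation=cv2.INTER_CUBIC)
def draw(Q,col): cv2.polylines(big,[np.int32((proj("side",Q)+.5)*4)],True,col,1)
draw(box(0,0,.13,.346,.05),(0,255,0))
for i in range(5): draw(box(0,-.132+.066*i,.084,.028,.064),(0,0,255))
draw(box(0,.132,.07,.015,.124),(255,255,0))
u=proj("side",np.r_[t,.06][None])[0]; print(u)
x,y=(u*4).astype(int); cv2.imwrite("pics/c1.png",big[y-350:y+250,x-400:x+400])
print(telemetry.observe()["tool_pos"])
E
```

```text
dock [ 0.62010083 -0.05168795] -6.701212350192096 res 0.0011220279655445031
0 [ 0.6047 -0.1828]
1 [ 0.6124 -0.1172]
2 [ 0.6201 -0.0517]
3 [0.6278 0.0139]
4 [0.6355 0.0794]
[265.6363659  208.22392283]
[ 0.61188766 -0.11591408  0.2242424 ]
```

View pics/c1.png

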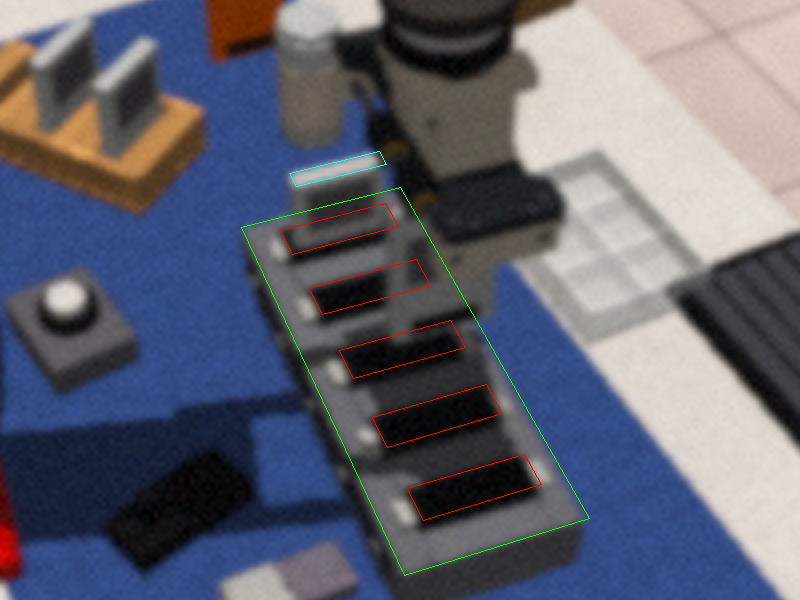

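The side overlay matches the real collars, dock edge and the top of dock drive 4 (overlay around 340,170) to within about 1-2 mm. The drive hovers over bay1, so I'll insert it.

Emit:
apply_moves(delta_pos=[[0.001,-0.003,-0.07],[0.001,-0.003,-0.13],[0.001,-0.003,-0.18],[0.001,-0.003,-0.2],[0.001,-0.003,-0.21],[0.001,-0.003,-0.22],[0.001,-0.003,-0.23],[0.001,-0.003,-0.24]], dr=[[0,0,0],[0,0,0],[0,0,0],[0,0,0],[0,0,0],[0,0,0],[0,0,0],[0,0,0]], jaw=[0.1,0.1,0.1,0.1,0.1,0.1,0.1,0.1])

```text
time: 5.48
tool_pos: [0.6134, -0.1163, 0.1309]
tool_rot: [-3.141, 0.003, 3.024]
contact_force: [-10.5, 2.9, 32.5]
opening: 0.0146
grip_force: 40.0
```

Emit:
apply_moves(delta_pos=[[0,0,-0.01],[0,0,-0.02],[0,0,-0.03],[0,0,-0.04],[0,0,-0.05],[0,0,-0.06],[0,0,-0.07],[0,0,-0.075]], dr=[[0,0,0],[0,0,0],[0,0,0],[0,0,0],[0,0,0],[0,0,0],[0,0,0],[0,0,0]], jaw=[0.1,0.1,0.1,0.1,0.1,0.1,0.1,0.1], force=60)

```text
time: 6.15
tool_pos: [0.6161, -0.1167, 0.113]
tool_rot: [-3.139, 0.016, 3.025]
contact_force: [-25.2, 9.0, 72.3]
opening: 0.0145
grip_force: 60.0
```

```bash
python3 - <<'E'
from h import *
s=telemetry.observe(); print(s["tool_pos"],s["contact_force"],s["torque"])
E
```

```text
[ 0.61610989 -0.11667019  0.11304509] [-25.23532697   8.96229734  72.3363974 ] [1.65826059 3.24881714 0.17348348]
```

Emit:
apply_moves(delta_pos=[[0,0,0.03],[0,0,0.06],[0,0,0.09],[0,0,0.12],[0,0,0.15],[0,0,0.15],[0,0,0.15],[0,0,0.15]], dr=[[0,0,0],[0,0,0],[0,0,0],[0,0,0],[0,0,0],[0,0,0],[0,0,0],[0,0,0]], jaw=[0.1,0.1,0.1,0.1,0.1,0.1,0.1,0.1])

```text
time: 6.82
tool_pos: [0.6125, -0.1163, 0.1583]
tool_rot: [3.141, -0.0, 3.024]
contact_force: [-0.1, -0.2, -1.6]
opening: 0.0144
grip_force: 60.0
```

```bash
python3 - <<'E'
from h import *
s=telemetry.observe(); print(s["tool_pos"],s["tool_rot"],s["contact_force"],s["torque"])
a=[]
for n in("side","top"):
    im=eyes.read_camera(n)[:,:,::-1]; u=proj(n,[[.612,-.117,.10]])[0].astype(int)
    big=cv2.resize(im[u[1]-75:u[1]+75,u[0]-50:u[0]+50],None,fx=4,fy=4,interpolation=cv2.INTER_CUBIC); a.append(big)
cv2.imwrite("pics/c2.png",np.hstack(a))
E
```

```text
[ 0.61246036 -0.11632875  0.15832979] [ 3.14137629e+00 -3.59392373e-04  3.02401635e+00] [-0.08771455 -0.23140838 -1.63773619] [ 0.04747685  0.03076705 -0.01202993]
```

View pics/c2.png

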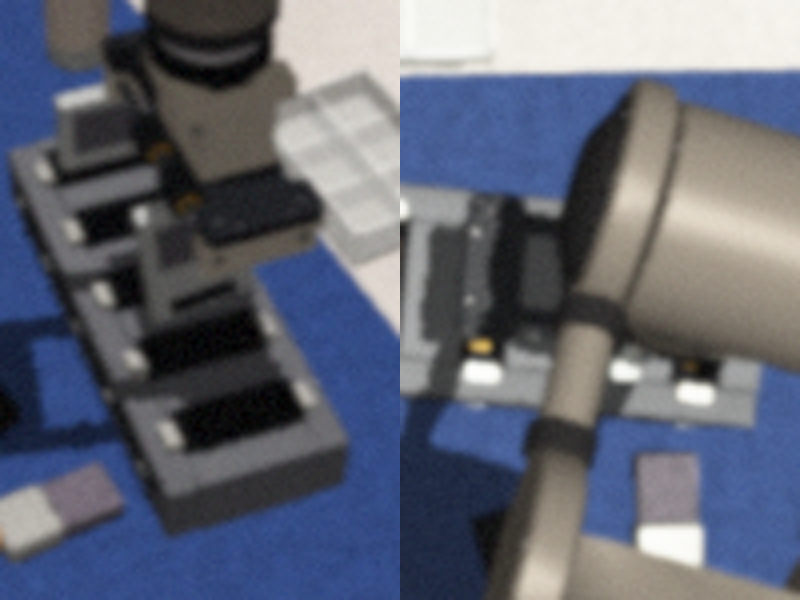

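```bash
cat >> h.py <<'E'
TH=np.radians(-6.70); RD=np.array([[np.cos(TH),-np.sin(TH)],[np.sin(TH),np.cos(TH)]]); TD=np.array([.6201,-.0517])
def bay(i): return RD@[0,-.132+.066*i]+TD
def tbox(c,yaw,x,y,z):
    R=np.array([[np.cos(yaw),-np.sin(yaw)],[np.sin(yaw),np.cos(yaw)]])
    return np.array([np.r_[R@[a*x/2,b*y/2]+c,z] for a,b in((1,1),(1,-1),(-1,-1),(-1,1))])
def view(n,polys,center,fn,w=130,h=98,s=6):
    im=eyes.read_camera(n)[:,:,::-1]; big=cv2.resize(im,None,fx=s,fy=s,interpolation=cv2.INTER_CUBIC)
    for Q,c in polys: cv2.polylines(big,[np.int32((proj(n,Q)+.5)*s)],True,c,1)
    u=(proj(n,[center])[0]*s).astype(int); y0=max(0,u[1]-h*s//2); x0=max(0,u[0]-w*s//2)
    cv2.imwrite(fn,big[y0:y0+h*s,x0:x0+w*s])
E
python3 - <<'E'
from h import *
p=telemetry.observe()["tool_pos"]; b=p[2]-.068
view("side",[(tbox(p[:2],TH,.07,.015,b),(0,255,255)),(tbox(p[:2],TH,.07,.015,b+.1),(0,255,255)),(tbox(bay(1),TH,.084,.028,.064),(0,0,255)),(tbox(bay(1),TH,.072,.017,.064),(0,255,0))],[.612,-.117,.1],"pics/c3.png")
E
```

```text
(no output)
```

View pics/c3.png

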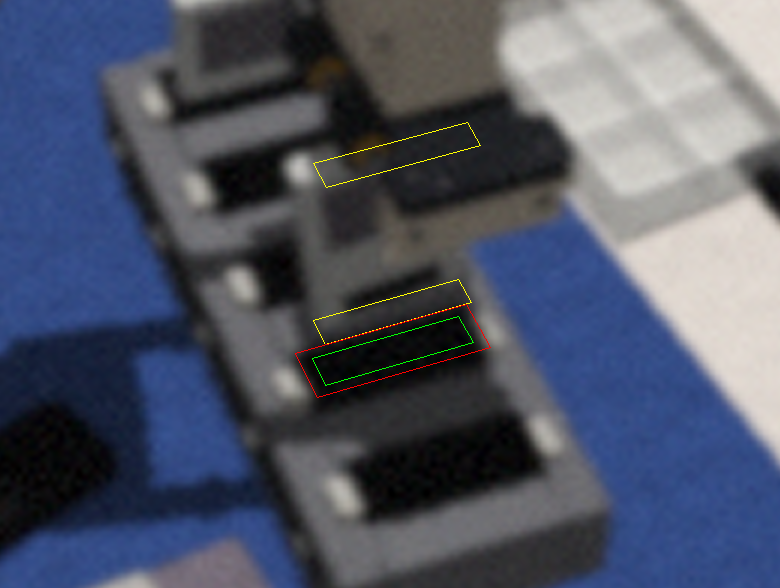

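The side view shows the drive pitched in the grip: its upper left corner is at (290,155) where an upright drive would be at (314,165). It is tilted about 8°, so I'll set it down on the flat dock top between bay0 and bay1 to square it, then regrip.

Emit:
apply_moves(delta_pos=[[-0.005,-0.04,0],[-0.01,-0.084,0],[-0.01,-0.084,-0.02],[-0.01,-0.084,-0.04],[-0.01,-0.084,-0.06],[-0.01,-0.084,-0.07],[-0.01,-0.084,-0.08],[-0.01,-0.084,-0.08]], dr=[[0,0,0],[0,0,0],[0,0,0],[0,0,0],[0,0,0],[0,0,0],[0,0,0],[0,0,0]], jaw=[0.1,0.1,0.1,0.1,0.1,0.1,0.1,0.1], force=20)

```text
time: 7.63
tool_pos: [0.6082, -0.1493, 0.1255]
tool_rot: [3.141, -0.002, 3.025]
contact_force: [0.6, -1.1, -1.2]
opening: 0.0148
grip_force: 20.0
```

Emit:
apply_moves(delta_pos=[[0,0,-0.004],[0,0,-0.008],[0,0,-0.012],[0,0,-0.016],[0,0,-0.016],[0,0,-0.016]], dr=[[0,0,0],[0,0,0],[0,0,0],[0,0,0],[0,0,0],[0,0,0]], jaw=[0.1,0.1,0.1,0.1,0.1,0.1], force=8)

```text
time: 8.13
tool_pos: [0.6086, -0.1501, 0.1204]
tool_rot: [3.142, -0.0, 3.024]
contact_force: [-1.1, -0.2, -1.9]
opening: 0.0154
grip_force: 8.0
```

Emit:
apply_moves(delta_pos=[[0,0,-0.004],[0,0,-0.008],[0,0,-0.012],[0,0,-0.016],[0,0,-0.02],[0,0,-0.02]], dr=[[0,0,0],[0,0,0],[0,0,0],[0,0,0],[0,0,0],[0,0,0]], jaw=[0.1,0.1,0.1,0.1,0.1,0.1])

```text
time: 8.63
tool_pos: [0.6084, -0.15, 0.1119]
tool_rot: [3.141, -0.001, 3.024]
contact_force: [0.2, -0.9, -1.3]
opening: 0.0151
grip_force: 8.0
```

```bash
python3 - <<'E'
from h import *
s=telemetry.observe(); p=s["tool_pos"]; print(p,s["contact_force"])
view("side",[(tbox(p[:2],TH,.07,.015,.05),(0,255,255)),(tbox(p[:2],TH,.07,.015,.15),(0,255,255))],[.612,-.137,.1],"pics/c4.png")
E
```

```text
[ 0.6084339  -0.14997502  0.11185376] [ 0.24946972 -0.94444849 -1.2945688 ]
```

View pics/c4.png

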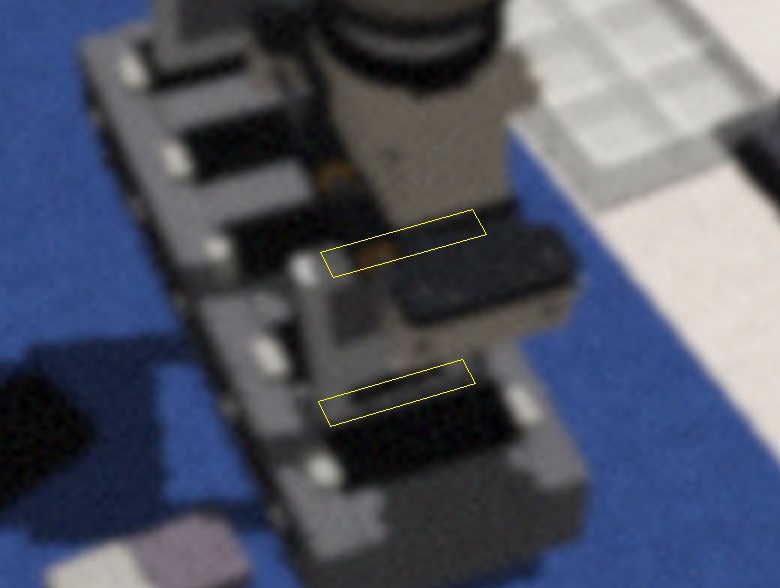

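Emit:
apply_moves(delta_pos=[[0,0,-0.004],[0,0,-0.008],[0,0,-0.012],[0,0,-0.016],[0,0,-0.016]], dr=[[0,0,0],[0,0,0],[0,0,0],[0,0,0],[0,0,0]], jaw=[0.1,0.1,0.1,0.1,0.1], force=5)

```text
time: 9.1
tool_pos: [0.6103, -0.1503, 0.1072]
tool_rot: [-3.141, 0.004, 3.024]
contact_force: [3.2, 0.4, 4.1]
opening: 0.0149
grip_force: 5.0
```

Emit:
apply_moves(delta_pos=[[0,0,-0.004],[0,0,-0.008],[0,0,-0.012],[0,0,-0.016],[0,0,-0.016]], dr=[[0,0,0],[0,0,0],[0,0,0],[0,0,0],[0,0,0]], jaw=[0.1,0.1,0.1,0.1,0.1])

```text
time: 9.52
tool_pos: [0.6104, -0.1503, 0.1009]
tool_rot: [-3.141, 0.005, 3.024]
contact_force: [3.6, 0.7, 5.0]
opening: 0.0152
grip_force: 5.0
```

Emit:
apply_moves(delta_pos=[[0,0,0],[0,0,0],[0,0,0],[0,0,0],[0,0,0.02],[0,0,0.03],[0,0,0.04],[0,0,0.04]], dr=[[0,0,0],[0,0,0],[0,0,0],[0,0,0],[0,0,0],[0,0,0],[0,0,0],[0,0,0]], jaw=[0.2,0.2,0.22,0.25,0.3,0.35,0.35,0.35])

```text
time: 10.18
tool_pos: [0.6093, -0.1503, 0.117]
tool_rot: [-3.141, 0.002, 3.024]
contact_force: [-0.1, -0.4, -0.7]
opening: 0.0323
grip_force: 0.0
```

```bash
python3 - <<'E'
from h import *
s=telemetry.observe(); p=s["tool_pos"]; print(p,s["contact_force"])
view("side",[(tbox(p[:2],TH,.07,.015,.05),(0,255,255)),(tbox(p[:2],TH,.07,.015,.15),(0,255,255))],[.612,-.137,.1],"pics/c5.png")
E
```

```text
[ 0.60928852 -0.1503025   0.11697564] [-0.06788757 -0.43480037 -0.72046715]
```

View pics/c5.png

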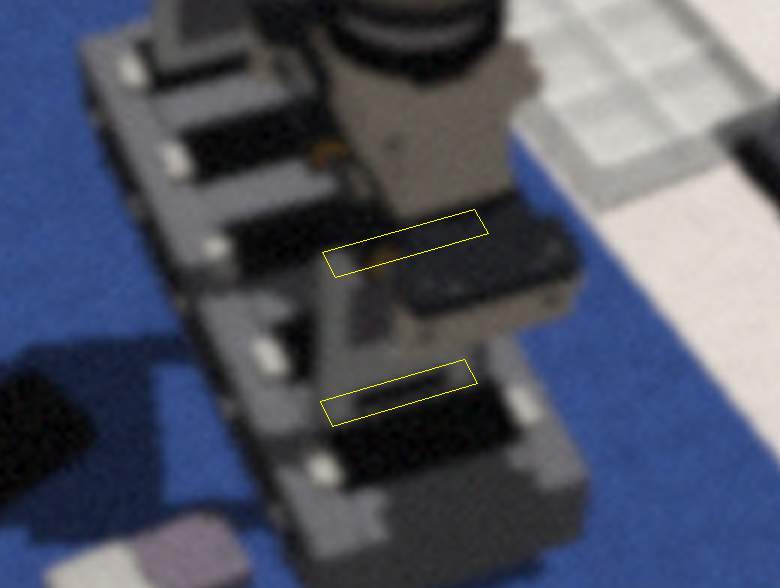

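```bash
python3 - <<'E'
from h import *
im=eyes.read_camera("side").astype(float); p=telemetry.observe()["tool_pos"]; print(p)
for z in(.08,.09,.1,.11,.12,.13):
    q=tbox(p[:2],TH,.07,.015,z); u=proj("side",q); # back-left = idx3, front-left= idx2
    r=int(round(u[3,1])); x0=int(u[3,0])-6
    print(z,"exp back-left",u[3].round(1),"front-left",u[2].round(1),"x0",x0,im[r,x0:x0+16].mean(1).astype(int), (im[r,x0:x0+16,2]-im[r,x0:x0+16,0]).astype(int))
E
```

```text
[ 0.6087861  -0.15011961  0.11596146]
0.08 exp back-left [265.9 230.3] front-left [267.9 234.4] x0 259 [145  93  43  20  13  19  39  60  75  88  84  83  86  86  87  88] [-8 -4 -3  2  2  2  0 -2 -1 -1 -2 -4 -1 -2 -2 -5]
0.09 exp back-left [265.9 227.9] front-left [268. 232.] x0 259 [95 53 18 15 11 15 36 59 79 87 81 76 66 60 62 67] [-5 -1  6 -1  2 -2  1  1 -1 -3  1  0 -1 -1  1 -1]
0.1 exp back-left [265.9 225.4] front-left [268.  229.5] x0 259 [45 30 20 13  9 18 33 59 75 85 83 73 57 46 42 39] [ 1  2  5  5 -3  0 -1 -1 -1  0 -3 -2  0 -1 -1  0]
0.11 exp back-left [265.9 222.9] front-left [268. 227.] x0 259 [95 82 57 36 22 27 41 60 75 80 82 75 57 49 46 45] [ 4  2  3  4  1  2 -4  0 -4  2  2  3  0  2  1  2]
0.12 exp back-left [266.  220.4] front-left [268.1 224.5] x0 259 [78 62 58 46 51 55 60 71 75 81 84 70 60 48 44 40] [ 2  0  3 -2  1  4  2 -4  2  2 -3  1  0  0  0 -1]
0.13 exp back-left [266.  217.8] front-left [268.1 221.9] x0 260 [48 44 48 49 53 61 68 80 85 85 83 78 66 49 36 38] [ 6  1  0  4  1  4 -3 -2 -1 -3 -1 -3  0  0 -5 -5]
```

Emit:
apply_moves(delta_pos=[[-0.0025,0,-0.012],[-0.0025,0,-0.025],[-0.0025,0,-0.025],[-0.0025,0,-0.025],[-0.0025,0,-0.025],[-0.0025,0,-0.025],[-0.0025,0,-0.025],[-0.0025,0,-0.025]], dr=[[0,0,0],[0,0,0],[0,0,0],[0,0,0],[0,0,0],[0,0,0],[0,0,0],[0,0,0]], jaw=[0.35,0.35,0.35,0.35,0.1,0.1,0.1,0.1], force=60)

```text
time: 10.95
tool_pos: [0.6078, -0.1501, 0.1056]
tool_rot: [3.142, 0.0, 3.024]
contact_force: [0.6, -0.2, -0.3]
opening: 0.0147
grip_force: 60.0
```

Emit:
apply_moves(delta_pos=[[0,0,0.02],[0,0,0.04],[0,0,0.06],[0,0,0.08],[0.004,0.03,0.08],[0.008,0.06,0.08],[0.01,0.08,0.08],[0.01,0.08,0.08]], dr=[[0,0,0],[0,0,0],[0,0,0],[0,0,0],[0,0,0],[0,0,0],[0,0,0],[0,0,0]], jaw=[0.1,0.1,0.1,0.1,0.1,0.1,0.1,0.1])

```text
time: 11.62
tool_pos: [0.6115, -0.1153, 0.1371]
tool_rot: [3.141, -0.001, 3.026]
contact_force: [0.3, -0.1, -1.7]
opening: 0.0151
grip_force: 60.0
```

```bash
python3 - <<'E'
from h import *
im=eyes.read_camera("side").astype(float); s=telemetry.observe();p=s["tool_pos"]; print(p,s["tool_rot"],s["contact_force"],s["torque"],bay(1)); b=p[2]-.056
for dz in(.01,.02,.03,.05,.07,.09):
    q=tbox(p[:2],TH,.07,.015,b+dz); u=proj("side",q)
    r=int(round(u[3,1])); x0=int(u[3,0])-6
    print(dz,"exp back-left",u[3].round(1),"x0",x0,im[r,x0:x0+16].mean(1).astype(int))
E
```

```text
[ 0.61150237 -0.11634326  0.13707273] [ 3.14123401e+00 -1.06598802e-03  3.02626000e+00] [ 0.00436727  0.09870628 -1.2855453 ] [-0.04298213  0.04450449  0.03138275] [ 0.61239973 -0.11724926]
0.01 exp back-left [260.9 218.7] x0 254 [98 98 91 74 57 54 60 67 77 83 88 82 75 62 46 38]
0.02 exp back-left [260.9 216.2] x0 254 [27 30 35 30 35 32 47 63 77 84 86 86 85 86 92 84]
0.03 exp back-left [260.9 213.7] x0 254 [12 18 15 11  9 19 34 60 76 85 84 86 86 85 83 82]
0.05 exp back-left [260.9 208.6] x0 254 [ 9 11  8  8 10 17 33 59 74 84 83 75 60 51 43 44]
0.07 exp back-left [260.9 203.3] x0 254 [74 72 63 54 50 52 59 68 77 82 86 74 61 49 39 45]
0.09 exp back-left [260.9 198. ] x0 254 [20 30 39 45 59 64 71 78 80 82 72 60 40 37 40 42]
```

Emit:
apply_moves(delta_pos=[[0.0025,-0.0025,-0.015],[0.0025,-0.0025,-0.03],[0.0025,-0.0025,-0.045],[0.0025,-0.0025,-0.06],[0.0025,-0.0025,-0.075],[0.0025,-0.0025,-0.09],[0.0025,-0.0025,-0.105],[0.0025,-0.0025,-0.12]], dr=[[0,0,0],[0,0,0],[0,0,0],[0,0,0],[0,0,0],[0,0,0],[0,0,0],[0,0,0]], jaw=[0.1,0.1,0.1,0.1,0.1,0.1,0.1,0.1])

```text
time: 12.33
tool_pos: [0.6213, -0.1204, 0.1064]
tool_rot: [-3.138, 0.029, 3.024]
contact_force: [-13.0, 10.1, 86.9]
opening: 0.0147
grip_force: 60.0
```

```bash
python3 - <<'E'
from h import *
s=telemetry.observe(); print(s["tool_pos"],s["tool_rot"],s["contact_force"],s["torque"],s["opening"])
p=s["tool_pos"];print(p,bay(1))
view("side",[(tbox(p[:2],TH,.07,.015,.064),(0,255,255)),(tbox(p[:2],TH,.07,.015,.164),(0,255,255)),(tbox(bay(1),TH,.072,.017,.064),(0,255,0))],[.612,-.117,.1],"pics/c6.png")
E
```

```text
[ 0.62126813 -0.12039934  0.1064442 ] [-3.1384136   0.02881991  3.02388363] [-13.0366784   10.14518862  86.88360266] [ 1.66651879  1.43845008 -0.01894565] 0.014651197745686328
[ 0.62126813 -0.12039934  0.1064442 ] [ 0.61239973 -0.11724926]
```

View pics/c6.png

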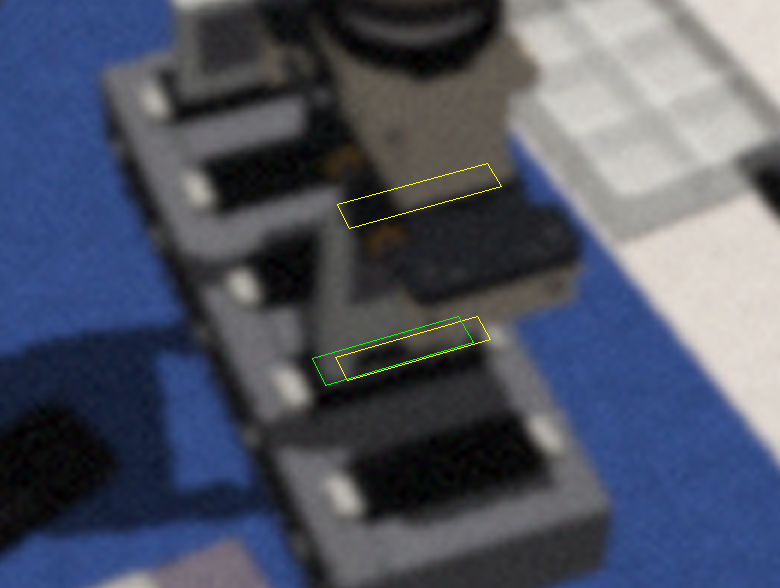

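Emit:
apply_moves(delta_pos=[[0,0,0.015],[0,0,0.03],[0,0,0.03],[0,0,0.03],[0,0,0.03],[0,0,0.03],[0,0,0.03],[0,0,0.03]], dr=[[0,0,0],[0,0,0],[0,0,0],[0,0,0],[0,0,0],[0,0,0],[0,0,0],[0,0,0]], jaw=[0.1,0.1,0.2,0.2,0.2,0.2,0.2,0.2], force=10)

```text
time: 13.05
tool_pos: [0.6123, -0.119, 0.1006]
tool_rot: [3.141, -0.001, 3.024]
contact_force: [-0.9, 1.1, 0.1]
opening: 0.0184
grip_force: 0.0
```

```bash
python3 - <<'E'
from h import *
s=telemetry.observe(); p=s["tool_pos"];print(p,s["contact_force"],s["opening"])
view("side",[(tbox(bay(1),TH,.07,.015,.124),(0,255,255)),(tbox(bay(1),TH,.072,.017,.064),(0,255,0))],[.612,-.117,.1],"pics/c7.png")
E
```

```text
[ 0.61234897 -0.11902593  0.10062388] [-0.88213116  1.06989777  0.09179271] 0.018387621672536242
```

View pics/c7.png

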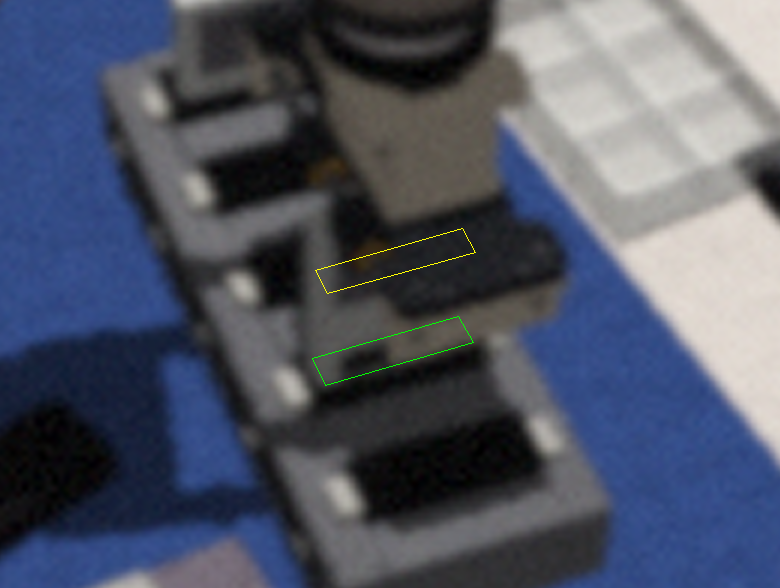

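```bash
python3 - <<'E'
from h import *
for fn,n in(("raw_side0.png","side"),("raw_top0.png","top")):
    g=cv2.imread(fn).astype(float).mean(2)
    for i in range(5):
        for s in(1,-1):
            c=np.r_[RD@[s*.0475,-.132+.066*i]+TD,.054]; u=proj(n,[c])[0]
            x,y=np.round(u).astype(int); w=g[y-5:y+6,x-6:x+7]-125; w[w<0]=0
            if w.sum()==0: continue
            yy,xx=np.mgrid[y-5:y+6,x-6:x+7]; m=np.array([(w*xx).sum(),(w*yy).sum()])/w.sum()
            print(n,i,s,u.round(1),"obs-exp px",(m-u).round(2),int(w.sum()))
# jacobian
for n in("side","top"): 
    a=proj(n,[[.61,-.117,.058],[.62,-.117,.058],[.61,-.107,.058]]); print(n,"px per 10mm x,y",(a[1]-a[0]).round(2),(a[2]-a[0]).round(2))
E
```

```text
side 0 1 [299.9 239.1] obs-exp px [-0.   -1.16] 226
side 0 -1 [266.8 249.1] obs-exp px [-1.02 -1.22] 298
side 1 1 [290.2 221.7] obs-exp px [-0.03 -1.27] 157
side 1 -1 [258. 231.] obs-exp px [-0.84 -1.15] 256
side 2 1 [281.1 205.3] obs-exp px [ 0.14 -1.37] 142
side 2 -1 [249.9 214. ] obs-exp px [-0.9  -1.33] 183
side 3 1 [272.6 190.1] obs-exp px [ 0.09 -1.47] 131
side 3 -1 [242.2 198.2] obs-exp px [-0.61 -1.06] 146
side 4 1 [264.6 175.7] obs-exp px [ 0.17 -1.42] 80
side 4 -1 [235.1 183.4] obs-exp px [-0.79 -1.1 ] 129
top 0 1 [327.3 173.7] obs-exp px [ 0.16 -0.83] 6094
top 0 -1 [324.  211.8] obs-exp px [0.24 0.98] 6663
top 1 1 [301.  171.1] obs-exp px [ 0.32 -0.88] 6540
top 1 -1 [297.5 209.3] obs-exp px [0.25 0.86] 7071
top 2 1 [274.5 168.4] obs-exp px [ 0.26 -0.93] 7058
top 2 -1 [270.9 206.7] obs-exp px [-0.02  0.95] 7476
top 3 1 [248.  165.8] obs-exp px [ 0.06 -0.98] 7174
top 3 -1 [244.2 204.1] obs-exp px [-0.25  0.87] 7757
top 4 1 [221.4 163.2] obs-exp px [-0.73  0.22] 9738
top 4 -1 [217.5 201.5] obs-exp px [-0.03  0.71] 7306
side px per 10mm x,y [ 3.21 -1.28] [-1.73 -2.46]
top px per 10mm x,y [-0.11 -4.05] [-4.04  0.08]
```

The side view shows the drive resting on the collar, leaning with its top toward +x and its bottom left corner at (303,345) against a slot end at (313,358). Tab projections in both cameras confirm the dock pose. I'll set the drive down on the dock top again, back away and measure it with the top camera.

Emit:
apply_moves(delta_pos=[[0,0,0],[0,0,0],[0,0,0.02],[0,0,0.04],[0,0,0.06],[0,0,0.08],[-0.004,-0.04,0.08],[-0.009,-0.078,0.08]], dr=[[0,0,0],[0,0,0],[0,0,0],[0,0,0],[0,0,0],[0,0,0],[0,0,0],[0,0,0]], jaw=[0.1,0.1,0.1,0.1,0.1,0.1,0.1,0.1], force=20)

```text
time: 13.77
tool_pos: [0.6097, -0.1503, 0.1352]
tool_rot: [-3.141, 0.002, 3.026]
contact_force: [-0.7, -0.5, -1.2]
opening: 0.0148
grip_force: 20.0
```

Emit:
apply_moves(delta_pos=[[0,0,-0.02],[0,0,-0.04],[0,0,-0.06],[0,0,-0.07],[0,0,-0.08],[0,0,-0.09],[0,0,-0.09],[0,0,-0.09]], dr=[[0,0,0],[0,0,0],[0,0,0],[0,0,0],[0,0,0],[0,0,0],[0,0,0],[0,0,0]], jaw=[0.1,0.1,0.1,0.1,0.1,0.1,0.1,0.1], force=6)

```text
time: 14.43
tool_pos: [0.6091, -0.15, 0.0973]
tool_rot: [3.141, -0.0, 3.024]
contact_force: [-0.4, -0.2, -0.8]
opening: 0.0149
grip_force: 6.0
```

Emit:
apply_moves(delta_pos=[[0,0,-0.005],[0,0,-0.01],[0,0,-0.015],[0,0,-0.02],[0,0,-0.025],[0,0,-0.025]], dr=[[0,0,0],[0,0,0],[0,0,0],[0,0,0],[0,0,0],[0,0,0]], jaw=[0.1,0.1,0.1,0.1,0.1,0.1])

```text
time: 14.93
tool_pos: [0.609, -0.1503, 0.0872]
tool_rot: [3.141, -0.0, 3.024]
contact_force: [0.5, -0.9, -2.7]
opening: 0.0149
grip_force: 6.0
```

```bash
python3 - <<'E'
from h import *
s=telemetry.observe(); p=s["tool_pos"];print(p,s["contact_force"],s["opening"])
view("side",[(tbox(p[:2],TH,.07,.015,.05),(0,255,255)),(tbox(p[:2],TH,.07,.015,.15),(0,255,255))],[.612,-.137,.1],"pics/c8.png")
E
```

```text
[ 0.60897394 -0.15026706  0.08722028] [ 0.51144393 -0.87656501 -2.65826057] 0.01486266606920599
```

View pics/c8.png

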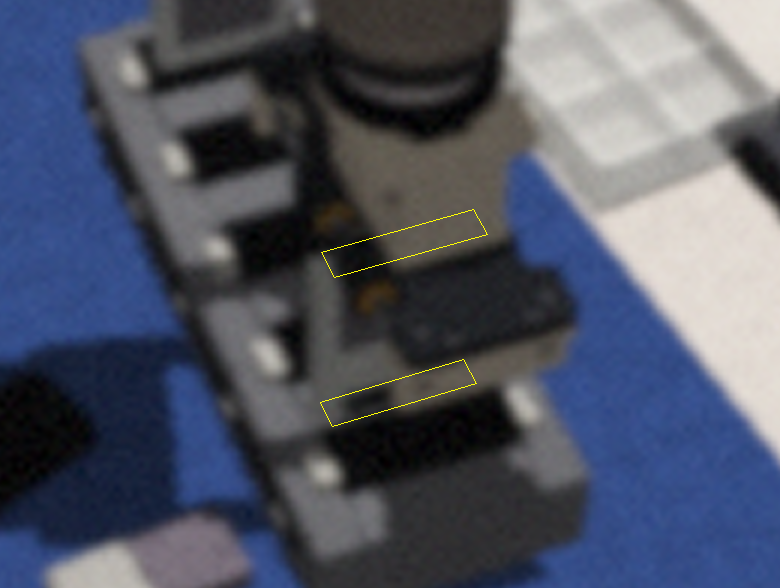

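Emit:
apply_moves(delta_pos=[[0,0,-0.005],[0,0,-0.005],[0,0,-0.005],[0,0,-0.005],[0,0,-0.005],[0,0,-0.005],[0,0,-0.005],[0,0,-0.005]], dr=[[0,0,0],[0,0,0],[0,0,0],[0,0,0],[0,0,0],[0,0,0],[0,0,0],[0,0,0]], jaw=[0.18,0.18,0.18,0.2,0.22,0.25,0.3,0.35])

```text
time: 15.65
tool_pos: [0.6091, -0.1503, 0.0856]
tool_rot: [3.142, 0.0, 3.024]
contact_force: [0.0, -0.0, 0.0]
opening: 0.0299
grip_force: 0.0
```

Emit:
apply_moves(delta_pos=[[0,0,0.05],[0,0,0.1],[0,0,0.15],[0,0,0.2],[0,0,0.27],[0,0,0.34],[0,0,0.4],[0,0,0.4]], dr=[[0,0,0],[0,0,0],[0,0,0],[0,0,0],[0,0,0],[0,0,0],[0,0,0],[0,0,0]], jaw=[0.35,0.35,0.35,0.35,0.35,0.35,0.35,0.35])

```text
time: 16.32
tool_pos: [0.6111, -0.151, 0.2516]
tool_rot: [-3.139, 0.01, 3.024]
contact_force: [0.6, 0.0, 0.1]
opening: 0.0322
grip_force: 0.0
```

Emit:
apply_moves(delta_pos=[[-0.1,-0.06,0],[-0.2,-0.12,0],[-0.3,-0.2,0],[-0.4,-0.3,0],[-0.45,-0.4,0],[-0.45,-0.5,0],[-0.45,-0.5,0],[-0.45,-0.5,0]], dr=[[0,0,0],[0,0,0],[0,0,0],[0,0,0],[0,0,0],[0,0,0],[0,0,0],[0,0,0]], jaw=[0.35,0.35,0.35,0.35,0.35,0.35,0.35,0.35])

```text
time: 16.98
tool_pos: [0.4267, -0.3553, 0.2449]
tool_rot: [-3.14, -0.001, 3.019]
contact_force: [-0.7, -0.2, -0.1]
opening: 0.0322
grip_force: 0.0
```

```bash
python3 - <<'E'
from h import *
print(telemetry.observe()["tool_pos"])
T=eyes.read_camera("top")[:,:,::-1]; S=eyes.read_camera("side")[:,:,::-1]
cv2.imwrite("raw_top2.png",T); cv2.imwrite("raw_side2.png",S)
c=[.61,-.137,.1]; a=[]
for n,im in(("top",T),("side",S)):
    u=proj(n,[c])[0].astype(int); a.append(cv2.resize(im[u[1]-60:u[1]+60,u[0]-40:u[0]+40],None,fx=5,fy=5,interpolation=cv2.INTER_CUBIC))
cv2.imwrite("pics/c9.png",np.hstack(a))
g=T.astype(float).mean(2); u=proj("top",[[.61,-.15,.15]])[0].astype(int); print(u); print(g[u[1]-22:u[1]+22,u[0]-8:u[0]+9].astype(int))
E
```

```text
[ 0.42667383 -0.3552828   0.24491676]
[319 188]
[[130 123 124 120 117 116 116 112 114 112 110 111 110 105 105 108 108]
 [142 144 140 138 139 134 134 131 133 127 127 124 119 114 117 117 119]
 [148 149 152 150 150 145 146 148 147 144 143 141 139 133 135 134 132]
 [149 151 153 151 152 150 151 151 152 152 149 150 150 148 144 145 146]
 [152 151 152 150 152 152 152 154 153 153 152 153 153 158 162 164 161]
 [156 156 154 155 152 149 154 152 153 155 157 157 163 182 204 208 208]
 [152 156 152 151 154 152 155 158 156 155 159 158 177 218 239 243 243]
 [151 148 147 145 143 150 154 156 156 154 156 161 188 230 246 250 250]
 [143 139 134 125 127 140 147 151 150 149 149 155 181 224 244 248 249]
 [146 142 136 130 130 134 138 149 155 157 149 148 162 199 226 235 238]
 [152 156 150 148 145 141 149 171 198 204 200 192 188 176 163 161 168]
 [155 153 152 147 141 132 148 195 233 242 242 240 232 202 127  78  72]
 [134 135 132 127 118 111 136 206 242 249 250 248 243 216 131  55  26]
 [100 103 102 100  95  94 135 210 244 250 250 249 244 217 129  47  23]
 [ 79  81  85  82  79  85 139 214 245 250 250 249 242 213 
[... 1372 characters left out ...]
 54  55  97 171 233 249 251 250 247 239 216 187 142  76  25]
 [ 71  67  56  58 106 185 238 249 251 250 247 237 212 187 142  73  23]
 [ 71  70  59  72 122 208 245 251 251 249 246 235 210 182 134  67  19]
 [ 77  73  69  79 140 221 248 251 251 248 244 233 208 177 125  59  17]
 [ 85  82  81  95 149 223 248 251 251 248 243 228 205 174 116  53  19]
 [ 86  86  89 100 150 219 246 250 248 247 240 224 198 159  95  40  14]
 [ 93  95  93 102 138 196 232 238 236 233 221 192 164 124  72  26  11]
 [112 107 109 106 127 154 173 178 174 170 154 128 100  72  43  25  17]
 [125 125 122 122 125 130 130 111  99  97 101  99  86  72  56  46  41]
 [136 136 130 132 135 132 129 111  93 113 144 159 156 140 120 109 105]]
```

View pics/c9.png

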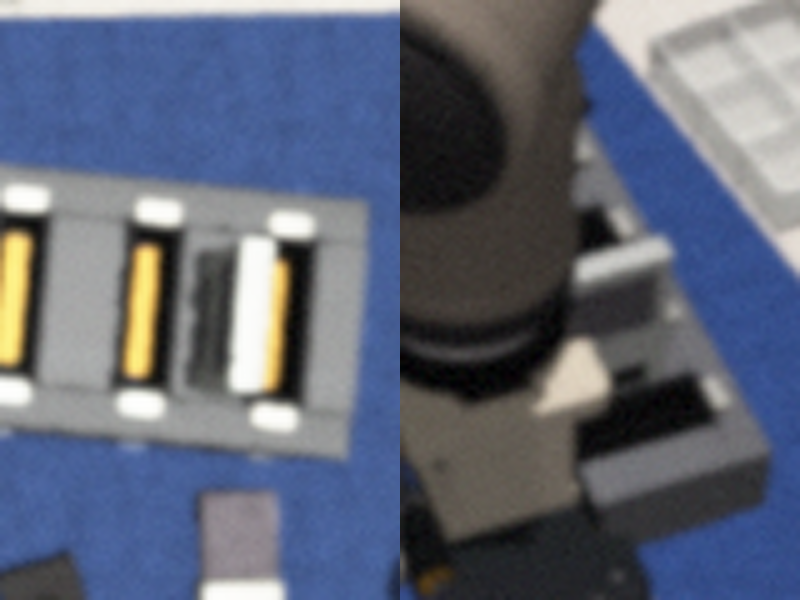

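```bash
python3 - <<'E'
from h import *
g=cv2.imread("raw_top2.png").astype(float).mean(2)
# left edge (+y) crossing 155, rows 179..203
rows=np.arange(179,204);E=[]
for r in rows:
    v=g[r,311:320]; k=np.argmax(v>155); E.append(311+k-1+(155-v[k-1])/(v[k]-v[k-1]))
W=unproj("top",np.c_[E,rows],.15)[:,:2]; a=np.polyfit(W[:,0],W[:,1],1); yaw=np.arctan(a[0]); print("yaw deg",np.degrees(yaw))
ends=unproj("top",[[319.2,175.7],[319.2,206.6]],.15)[:,0]; xc=ends.mean(); print("x ends",ends,"xc",xc,"yc",np.polyval(a,xc)-.0075/np.cos(yaw))
# same method on known bay4 dock drive at z .124 in first top image
g=cv2.imread("raw_top0.png").astype(float).mean(2); u=proj("top",[[*bay(4),.124]])[0]; print(u,np.round(g[int(u[1])-20:int(u[1])+21:1,int(u[0])-7:int(u[0])+8]).astype(int)[::3])
print("bay4",bay(4))
E
```

```text
yaw deg -6.340423924992715
x ends [0.63878893 0.56924757] xc 0.604018248068016 yc -0.14986579918848536
[217.87706646 179.99632072] [[158 158 157 157 158 155 156 161 164 166 160 160 159 162 160]
 [159 159 160 160 160 163 178 220 245 249 249 248 248 247 246]
 [151 149 146 144 136 134 158 202 230 237 240 241 237 230 218]
 [161 160 159 152 142 143 193 237 248 249 249 244 219 139  65]
 [162 162 162 156 150 157 212 241 248 250 250 240 188 102  59]
 [163 163 160 155 152 184 234 247 249 251 249 236 168  78  52]
 [161 160 159 149 145 197 240 249 251 251 246 224 142  72  56]
 [161 163 156 144 151 210 244 250 251 251 243 197 112  61  58]
 [162 163 156 155 188 237 249 251 252 250 240 176  82  55  69]
 [166 159 155 150 202 244 250 252 252 250 234 162  80  59  80]
 [165 163 149 154 211 247 251 253 251 247 213 127  67  60  99]
 [165 161 160 187 238 250 252 253 252 244 187  93  52  62 106]
 [164 154 132 123 152 183 199 209 215 196 137  84  60  76 124]
 [147 130 111  98 105 115 114 108 105  94  86  79  71  91 130]]
bay4 [0.63550054 0.07939853]
```

Top view: the drive stands upright at (.6040, -.1499), which is 5 mm to -x of where I gripped it. I'll regrip it centred.

Emit:
apply_moves(delta_pos=[[0.09,0.08,0],[0.18,0.16,0],[0.26,0.24,0],[0.34,0.32,0],[0.4,0.4,0],[0.443,0.47,0],[0.443,0.513,0],[0.443,0.513,0]], dr=[[0,0,0],[0,0,0],[0,0,0],[0,0,0],[0,0,0],[0,0,0],[0,0,0],[0,0,0]], jaw=[0.35,0.35,0.35,0.35,0.35,0.35,0.35,0.35])

```text
time: 17.75
tool_pos: [0.6077, -0.1375, 0.2449]
tool_rot: [3.139, -0.001, 3.032]
contact_force: [-0.6, -0.7, 0.0]
opening: 0.0321
grip_force: 0.0
```

Emit:
apply_moves(delta_pos=[[0,0,0],[0,0,0],[0,0,0],[0,0,0]], dr=[[0,0,0],[0,0,0],[0,0,0],[0,0,0]], jaw=[0.35,0.35,0.35,0.35])

```text
time: 18.08
tool_pos: [0.6058, -0.146, 0.2456]
tool_rot: [-3.142, -0.0, 3.023]
contact_force: [-0.4, -0.7, -0.1]
opening: 0.0318
grip_force: 0.0
```

Emit:
apply_moves(delta_pos=[[-0.0045,-0.01,0],[-0.0045,-0.01,-0.06],[-0.0045,-0.01,-0.12],[-0.0045,-0.01,-0.18],[-0.0045,-0.01,-0.24],[-0.0045,-0.01,-0.3],[-0.0045,-0.01,-0.33],[-0.0045,-0.01,-0.349]], dr=[[0,0,0],[0,0,0],[0,0,0],[0,0,0],[0,0,0],[0,0,0],[0,0,0],[0,0,0]], jaw=[0.35,0.35,0.35,0.35,0.35,0.35,0.35,0.35])

```text
time: 18.75
tool_pos: [0.6031, -0.1498, 0.1038]
tool_rot: [3.141, -0.003, 3.023]
contact_force: [0.1, -0.1, 0.3]
opening: 0.0323
grip_force: 0.0
```

Emit:
apply_moves(delta_pos=[[0,0,0],[0,0,0],[0,0,0],[0,0,0]], dr=[[0,0,0],[0,0,0],[0,0,0],[0,0,0]], jaw=[0.35,0.35,0.35,0.35])

```text
time: 19.08
tool_pos: [0.6051, -0.1495, 0.1073]
tool_rot: [-3.141, 0.002, 3.024]
contact_force: [0.6, 1.0, -0.5]
opening: 0.0323
grip_force: 0.0
```

Emit:
apply_moves(delta_pos=[[-0.001,0,0],[-0.001,0,0],[-0.001,0,0],[-0.001,0,0],[-0.001,0,0],[-0.001,0,0]], dr=[[0,0,0],[0,0,0],[0,0,0],[0,0,0],[0,0,0],[0,0,0]], jaw=[0.35,0.35,0.1,0.1,0.1,0.1], force=60)

```text
time: 19.58
tool_pos: [0.604, -0.1491, 0.106]
tool_rot: [3.142, -0.0, 3.024]
contact_force: [-0.6, 0.2, 0.9]
opening: 0.015
grip_force: 60.0
```

Emit:
apply_moves(delta_pos=[[0,0,0.02],[0,0,0.04],[0,0,0.06],[0,0,0.08],[0.01,0.03,0.08],[0.02,0.06,0.08],[0.02,0.08,0.08],[0.02,0.08,0.08]], dr=[[0,0,0],[0,0,0],[0,0,0],[0,0,0],[0,0,0],[0,0,0],[0,0,0],[0,0,0]], jaw=[0.1,0.1,0.1,0.1,0.1,0.1,0.1,0.1])

```text
time: 20.25
tool_pos: [0.612, -0.1142, 0.1374]
tool_rot: [3.141, -0.001, 3.027]
contact_force: [-0.5, 0.2, -2.3]
opening: 0.0148
grip_force: 60.0
```

Emit:
apply_moves(delta_pos=[[0,0,0],[0,0,0],[0,0,0]], dr=[[0,0,0],[0,0,0],[0,0,0]], jaw=[0.1,0.1,0.1])

```text
time: 20.5
tool_pos: [0.6119, -0.1172, 0.1377]
tool_rot: [-3.142, -0.0, 3.024]
contact_force: [-0.4, 0.5, -1.7]
opening: 0.0144
grip_force: 60.0
```

Emit:
apply_moves(delta_pos=[[0.001,0,-0.01],[0.001,0,-0.02],[0.001,0,-0.03],[0.001,0,-0.04],[0.001,0,-0.05],[0.001,0,-0.06],[0.001,0,-0.065],[0.001,0,-0.065]], dr=[[0,0,0],[0,0,0],[0,0,0],[0,0,0],[0,0,0],[0,0,0],[0,0,0],[0,0,0]], jaw=[0.1,0.1,0.1,0.1,0.1,0.1,0.1,0.1])

```text
time: 21.17
tool_pos: [0.612, -0.1168, 0.1109]
tool_rot: [3.141, -0.002, 3.024]
contact_force: [0.2, 1.3, -2.6]
opening: 0.0151
grip_force: 60.0
```

Emit:
apply_moves(delta_pos=[[0,0,-0.015],[0,0,-0.03],[0,0,-0.045],[0,0,-0.06],[0,0,-0.07],[0,0,-0.077],[0,0,-0.081],[0,0,-0.085]], dr=[[0,0,0],[0,0,0],[0,0,0],[0,0,0],[0,0,0],[0,0,0],[0,0,0],[0,0,0]], jaw=[0.1,0.1,0.1,0.1,0.1,0.1,0.1,0.1])

```text
time: 21.83
tool_pos: [0.6122, -0.1168, 0.0787]
tool_rot: [3.141, -0.0, 3.024]
contact_force: [-3.9, 5.0, 9.9]
opening: 0.0148
grip_force: 60.0
```

Emit:
apply_moves(delta_pos=[[0,0,-0.004],[0,0,-0.008],[0,0,-0.012],[0,0,-0.016],[0,0,-0.02],[0,0,-0.024],[0,0,-0.027],[0,0,-0.027]], dr=[[0,0,0],[0,0,0],[0,0,0],[0,0,0],[0,0,0],[0,0,0],[0,0,0],[0,0,0]], jaw=[0.1,0.1,0.1,0.1,0.1,0.1,0.1,0.1])

```text
time: 22.5
tool_pos: [0.6124, -0.1168, 0.0719]
tool_rot: [-3.141, 0.002, 3.024]
contact_force: [-11.5, 6.0, 30.1]
opening: 0.0148
grip_force: 60.0
```

Emit:
apply_moves(delta_pos=[[0,0,0.01],[0,0,0.015],[0,0,0.015],[0,0,0.08],[0,0,0.16],[0,0,0.26],[0,0,0.36],[0,0,0.44]], dr=[[0,0,0],[0,0,0],[0,0,0],[0,0,0],[0,0,0],[0,0,0],[0,0,0],[0,0,0]], jaw=[0.35,0.35,0.35,0.35,0.35,0.35,0.35,0.35])

```text
time: 23.17
tool_pos: [0.6128, -0.1176, 0.2457]
tool_rot: [-3.141, 0.002, 3.024]
contact_force: [1.4, -0.3, 0.5]
opening: 0.0319
grip_force: 0.0
```

Emit:
apply_moves(delta_pos=[[-0.03,0.1,0],[-0.06,0.2,0],[-0.09,0.3,0],[-0.12,0.4,0],[-0.15,0.5,0],[-0.18,0.6,0],[-0.21,0.7,0],[-0.245,0.8,0]], dr=[[0,0,0],[0,0,0.2],[0,0,0.4],[0,0,0.6],[0,0,0.8],[0,0,1],[0,0,1],[0,0,1]], jaw=[0.35,0.35,0.35,0.35,0.35,0.35,0.35,0.35])

```text
time: 23.83
tool_pos: [0.5144, 0.2031, 0.2426]
tool_rot: [-3.141, -0.0, -2.759]
contact_force: [1.5, -0.5, 0.3]
opening: 0.0321
grip_force: 0.0
```

Emit:
apply_moves(delta_pos=[[0,0.1,0],[0,0.2,0],[0,0.33,0],[0,0.33,0],[0,0.33,0],[0,0.33,0],[0,0.33,0],[0,0.33,0]], dr=[[0,0,0.2],[0,0,0.4],[0,0,0.407],[0,0,0.407],[0,0,0.407],[0,0,0.407],[0,0,0.407],[0,0,0.407]], jaw=[0.45,0.45,0.45,0.45,0.45,0.45,0.45,0.45])

```text
time: 24.5
tool_pos: [0.5154, 0.3319, 0.2431]
tool_rot: [-3.141, -0.0, -2.558]
contact_force: [-0.2, -0.5, 0.5]
opening: 0.041
grip_force: 0.0
```

```bash
python3 - <<'E'
from h import *
s=telemetry.observe(); print(s["tool_pos"],s["tool_rot"])
S=eyes.read_camera("side")[:,:,::-1]
big=cv2.resize(S,None,fx=6,fy=6,interpolation=cv2.INTER_CUBIC)
polys=[tbox(bay(1),TH,.07,.015,.116),tbox(bay(4),TH,.07,.015,.124)]+[tbox(np.array(c),np.radians(33.5),.07,.015,.11) for c in((.5483,.2836),(.5142,.3353))]
for Q in polys: cv2.polylines(big,[np.int32((proj("side",Q)+.5)*6)],True,(0,255,255),1)
cv2.imwrite("pics/c10.png",big[560:1160,1150:1950]); cv2.imwrite("raw_side3.png",S)
E
```

```text
[0.51540388 0.33187746 0.24314186] [-3.14118064e+00 -3.78232147e-04 -2.55787387e+00]
```

View pics/c10.png

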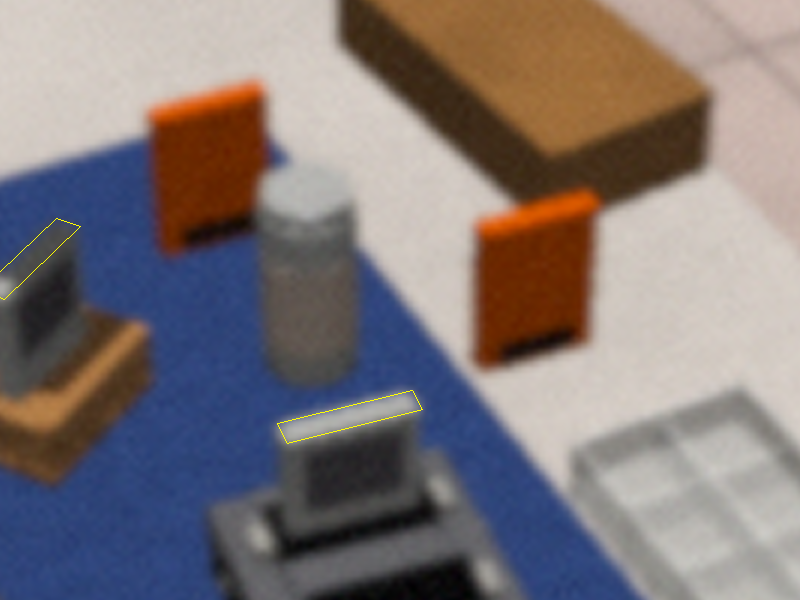

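The overlay fits: the rack drive top is at (40,258) and the dock drive top at (350,415). Now I'll descend on rack drive B, settle, then grip.

Emit:
apply_moves(delta_pos=[[-0.003,0.0085,-0.06],[-0.003,0.0085,-0.14],[-0.003,0.0085,-0.22],[-0.003,0.0085,-0.3],[-0.003,0.0085,-0.37],[-0.003,0.0085,-0.41],[-0.003,0.0085,-0.43],[-0.003,0.0085,-0.443]], dr=[[0,0,0],[0,0,0],[0,0,0],[0,0,0],[0,0,0],[0,0,0],[0,0,0],[0,0,0]], jaw=[0.4,0.4,0.4,0.4,0.4,0.4,0.4,0.4])

```text
time: 25.22
tool_pos: [0.5138, 0.336, 0.0652]
tool_rot: [3.141, -0.001, -2.557]
contact_force: [0.9, -0.5, 0.0]
opening: 0.0366
grip_force: 0.0
```

Emit:
apply_moves(delta_pos=[[0,0,0],[0,0,0],[0,0,0],[0,0,0],[0,0,0],[0,0,0]], dr=[[0,0,0],[0,0,0],[0,0,0],[0,0,0],[0,0,0],[0,0,0]], jaw=[0.4,0.4,0.4,0.4,0.4,0.4])

```text
time: 25.72
tool_pos: [0.5139, 0.3372, 0.0666]
tool_rot: [-3.142, 0.001, -2.556]
contact_force: [1.0, 0.0, -0.1]
opening: 0.0369
grip_force: 0.0
```

Emit:
apply_moves(delta_pos=[[0.0025,-0.003,0],[0.0025,-0.003,0],[0.0025,-0.003,0],[0.0025,-0.003,0],[0.0025,-0.003,0],[0.0025,-0.003,0],[0.0025,-0.003,0],[0.0025,-0.003,0]], dr=[[0,0,0],[0,0,0],[0,0,0],[0,0,0],[0,0,0],[0,0,0],[0,0,0],[0,0,0]], jaw=[0.4,0.4,0.1,0.1,0.1,0.1,0.1,0.1], force=60)

```text
time: 26.38
tool_pos: [0.5147, 0.3358, 0.0659]
tool_rot: [3.141, -0.0, -2.556]
contact_force: [-0.5, 0.1, -0.1]
opening: 0.0149
grip_force: 60.0
```

Emit:
apply_moves(delta_pos=[[0,0,0.02],[0,0,0.05],[0,0,0.1],[0,0,0.16],[0,0,0.22],[0,0,0.28],[0,0,0.34],[0,0,0.37]], dr=[[0,0,0],[0,0,0],[0,0,0],[0,0,0],[0,0,0],[0,0,0],[0,0,0],[0,0,0]], jaw=[0.1,0.1,0.1,0.1,0.1,0.1,0.1,0.1])

```text
time: 27.05
tool_pos: [0.5154, 0.3362, 0.2177]
tool_rot: [-3.141, 0.004, -2.556]
contact_force: [0.8, 0.1, -1.7]
opening: 0.0148
grip_force: 60.0
```

```bash
cat >> h.py <<'E'
def edges(off,yaw):
    """left silhouette of held drive vs expected, side cam: px offsets (approx x mm = px*2.9)"""
    im=eyes.read_camera("side").astype(float); s=telemetry.observe(); p=s["tool_pos"]; print(p,s["tool_rot"],s["contact_force"].round(1)); b=p[2]-off
    for dz in(.005,.015,.025,.035,.045,.06,.09):
        u=proj("side",tbox(p[:2],yaw,.07,.015,b+dz)); r=int(round(u[3,1])); x0=int(u[3,0])-6
        print(dz,u[3].round(1),x0,im[r,x0:x0+14].mean(1).astype(int),(im[r,x0:x0+14,2]-im[r,x0:x0+14,0]).astype(int))
E
python3 -c "
from h import *
edges(.056,np.radians(33.5))"
```

```text
[0.51607741 0.33657001 0.21928728] [-3.14072088  0.00725078 -2.55556876] [0.2 0.  0.3]
0.005 [170.  120.1] 164 [203 205 204 203 200 181 147 102  84  79  78  79  94 132] [-17 -13 -14 -15 -16 -12 -10  -3  -1  -3  -1  -7  -9  -9]
0.015 [169.6 117.4] 163 [199 203 203 203 202 194 170 122  90  83  76  70  56  40] [-16 -16 -15 -16 -15 -16 -10  -9  -1  -1  -2   0  -2  -2]
0.025 [169.1 114.8] 163 [201 199 202 201 197 186 154 109  83  78  76  74  68  58] [-14 -17 -15 -16 -15 -16 -14  -9  -3   1  -2  -2  -1  -1]
0.035 [168.7 112.1] 162 [199 201 199 201 200 196 174 133  93  84  80  74  74  70] [-15 -15 -17 -16 -15 -15 -14 -10  -5  -1  -2   0  -5  -4]
0.045 [168.2 109.4] 162 [200 199 201 201 201 187 151 106  84  79  74  69  65  70] [-15 -16 -16 -17 -15 -15 -12  -7  -2  -3   0  -1  -4   0]
0.06 [167.5 105.3] 161 [202 203 203 203 198 191 161 120  87  79  75  68  49  41] [-16 -15 -16 -16 -15 -15 -13  -6  -5  -3  -1  -3   0   1]
0.09 [166.1  96.9] 160 [204 203 204 205 203 186 148 114  93  90  79  68  59  53] [-13 -16 -17 -16 -15 -13 -11  -5  -2  -1  -1  -1   1   0]
```

Emit:
apply_moves(delta_pos=[[0.01,-0.04,0],[0.03,-0.1,0],[0.05,-0.17,0],[0.07,-0.24,0],[0.09,-0.31,0],[0.11,-0.38,0],[0.13,-0.45,0],[0.14,-0.5,0]], dr=[[0,0,-0.1],[0,0,-0.25],[0,0,-0.4],[0,0,-0.55],[0,0,-0.7],[0,0,-0.85],[0,0,-0.95],[0,0,-1]], jaw=[0.1,0.1,0.1,0.1,0.1,0.1,0.1,0.1])

```text
time: 27.77
tool_pos: [0.5709, 0.1333, 0.2133]
tool_rot: [-3.141, -0.001, -3.06]
contact_force: [0.5, 0.2, -2.0]
opening: 0.0146
grip_force: 60.0
```

Emit:
apply_moves(delta_pos=[[0.03,-0.07,0],[0.05,-0.14,0],[0.07,-0.21,0],[0.09,-0.28,0],[0.11,-0.35,0],[0.122,-0.42,0],[0.122,-0.46,0],[0.122,-0.47,0]], dr=[[0,0,-0.15],[0,0,-0.3],[0,0,-0.407],[0,0,-0.407],[0,0,-0.407],[0,0,-0.407],[0,0,-0.407],[0,0,-0.407]], jaw=[0.1,0.1,0.1,0.1,0.1,0.1,0.1,0.1])

```text
time: 28.43
tool_pos: [0.6191, -0.0553, 0.2129]
tool_rot: [-3.141, -0.002, 3.021]
contact_force: [0.5, -1.1, -1.7]
opening: 0.0146
grip_force: 60.0
```

Emit:
apply_moves(delta_pos=[[0,0,0],[0,0,0],[0,0,0],[0,0,0]], dr=[[0,0,0],[0,0,0],[0,0,0],[0,0,0]], jaw=[0.1,0.1,0.1,0.1])

```text
time: 28.77
tool_pos: [0.6194, -0.0507, 0.214]
tool_rot: [3.141, -0.0, 3.026]
contact_force: [-0.4, -0.2, -2.3]
opening: 0.0146
grip_force: 60.0
```

```bash
python3 -c "
from h import *
edges(.056,TH);print(bay(2))"
```

```text
[ 0.61944871 -0.05084827  0.21402975] [ 3.14130034e+00 -9.69945119e-06  3.02566213e+00] [ 0.1  0.4 -2.3]
0.005 [252.3 183.4] 246 [21 21 26 33 45 54 64 68 75 80 80 77 61 41] [-3  2  1  3  3  1  2 -1  1 -2 -5  2  0 -1]
0.015 [252.2 180.7] 246 [48 41 31 28 20 29 45 61 75 81 84 83 81 73] [ 0 -1 -2 -2  2  1  0 -1 -3 -3 -2 -2 -2 -2]
0.025 [252.2 177.9] 246 [76 75 81 80 83 81 76 80 75 83 83 82 83 85] [-2 -1 -1 -1 -2 -1  1  0  0  0 -2 -2  1  2]
0.035 [252.1 175.2] 246 [42 42 44 46 47 55 64 70 78 78 81 80 80 83] [ 1 -1  4  2  1  1  0 -1 -2 -3 -1 -2  0 -1]
0.045 [252.1 172.4] 246 [45 38 42 42 41 47 60 74 78 80 75 65 49 43] [ 1  0 -3  2  4  0 -2 -1 -4  0  0  0  3  0]
0.06 [252.  168.1] 245 [62 54 49 49 48 48 50 60 74 77 79 77 63 50] [-1  1  1 -1  4  1 -1  0 -2 -2 -1  2 -4 -2]
0.09 [251.8 159.4] 245 [83 87 84 89 90 88 89 86 84 81 78 65 51 38] [79 76 81 75 70 65 56 29  8 -2  0  0 -2 -9]
[ 0.6201 -0.0517]
```

Emit:
apply_moves(delta_pos=[[0.0015,-0.002,-0.05],[0.0015,-0.002,-0.11],[0.0015,-0.002,-0.17],[0.0015,-0.002,-0.2],[0.0015,-0.002,-0.215],[0.0015,-0.002,-0.23],[0.0015,-0.002,-0.245],[0.0015,-0.002,-0.255]], dr=[[0,0,0],[0,0,0],[0,0,0],[0,0,0],[0,0,0],[0,0,0],[0,0,0],[0,0,0]], jaw=[0.1,0.1,0.1,0.1,0.1,0.1,0.1,0.1])

```text
time: 29.48
tool_pos: [0.6217, -0.0525, 0.1192]
tool_rot: [-3.141, 0.007, 3.025]
contact_force: [-17.9, 3.7, 56.1]
opening: 0.0147
grip_force: 60.0
```

```bash
python3 -c "
from h import *
s=telemetry.observe(); F=s['contact_force'];T=s['torque'];print(s['tool_pos'],F,T)
for rz in(-.056,-.2): print(rz,'rx',(rz*F[0]-T[1])/F[2],'ry',(T[0]+rz*F[1])/F[2])"
```

```text
[ 0.6216837  -0.05253559  0.1191681 ] [-17.86675259   3.72846092  56.14219912] [ 0.70886534  3.39577723 -0.03062726]
-0.056 rx -0.04266379154162901 ry 0.008907230951509623
-0.2 rx 0.003162920161790378 ry -0.0006559564589072028
```

Emit:
apply_moves(delta_pos=[[0,0,0.02],[0,0,0.04],[0,0,0.06],[0,0,0.06],[0,0,0.06]], dr=[[0,0,0],[0,0,0],[0,0,0],[0,0,0],[0,0,0]], jaw=[0.1,0.1,0.1,0.1,0.1])

```text
time: 29.9
tool_pos: [0.6205, -0.053, 0.1364]
tool_rot: [-3.142, 0.001, 3.024]
contact_force: [-0.4, 0.4, -3.5]
opening: 0.0146
grip_force: 60.0
```

```bash
python3 -c "
from h import *
edges(.056,TH);s=telemetry.observe();print(s['torque'])"
```

```text
[ 0.62006904 -0.05294447  0.13567017] [ 3.14146495e+00 -2.23145609e-04  3.02393534e+00] [-0.7 -0.1 -2.7]
0.005 [253.2 203.9] 247 [103 104  95  76  59  54  62  72  80  79  77  68  51  28] [ 4  4  2  0  3  3 -1 -1 -3 -5 -3 -1 -1 -3]
0.015 [253.1 201.4] 247 [49 57 52 43 42 46 58 75 78 81 79 84 84 82] [ 2  2  1  0  4  1 -3 -1  2  1 -1 -1 -2  0]
0.025 [253.1 198.9] 247 [ 8  5 15 15 14 27 53 70 80 82 84 88 86 86] [ 6  5  3  5  5  2 -2 -4  0 -2 -4 -1 -4 -1]
0.035 [253.1 196.4] 247 [ 9  6 10 12  5 23 51 68 77 81 83 79 78 82] [ 2  2 -1  0  0  1  0  0 -3 -2 -3  0  0 -3]
0.045 [253.  193.9] 247 [ 9 11  3 11  8 25 51 71 79 77 74 65 53 53] [ 4  6  3  2  3  4  2 -2 -2 -3 -2  2 -1  5]
0.06 [252.9 190. ] 246 [50 42 40 30 29 23 32 51 70 81 82 74 60 42] [ 1  3  2  6 -1  0  1  2  4  1  2 -2 -1  2]
0.09 [252.8 182. ] 246 [23 18 17 19 13 26 35 57 72 77 75 60 45 38] [ -1   3  -1  -4   5  -1  -1   1   0   0  -5  -3  -9 -15]
[0.04324323 0.05256652 0.03308596]
```

Emit:
apply_moves(delta_pos=[[0.0065,0,-0.01],[0.0065,0.0015,-0.02],[0.0065,0.0015,-0.03],[0.0065,0.0015,-0.037],[0.0065,0.0015,-0.044],[0.0065,0.0015,-0.05],[0.0065,0.0015,-0.05]], dr=[[0,0,0],[0,0,0],[0,0,0],[0,0,0],[0,0,0],[0,0,0],[0,0,0]], jaw=[0.1,0.1,0.1,0.1,0.1,0.1,0.1])

```text
time: 30.53
tool_pos: [0.622, -0.0516, 0.1158]
tool_rot: [3.14, -0.002, 3.024]
contact_force: [-1.9, 2.5, 0.5]
opening: 0.0147
grip_force: 60.0
```

```bash
cat >> h.py <<'E'
def ft(rz=-.056):
    s=telemetry.observe(); F=s['contact_force'];T=s['torque'];print(s['tool_pos'],s['tool_rot'],F,T)
    if abs(F[2])>8: print('rx',(rz*F[0]-T[1])/F[2],'ry',(T[0]+rz*F[1])/F[2])
E
python3 -c "
from h import *
ft()"
```

```text
[ 0.62196034 -0.05161025  0.11581564] [ 3.14039859e+00 -1.64452412e-03  3.02397839e+00] [-1.86593421  2.4529624   0.45555025] [ 0.6679728   0.48664212 -0.0438311 ]
```

Emit:
apply_moves(delta_pos=[[0,0,-0.006],[0,0,-0.012],[0,0,-0.018],[0,0,-0.024],[0,0,-0.03],[0,0,-0.03]], dr=[[0,0,0],[0,0,0],[0,0,0],[0,0,0],[0,0,0],[0,0,0]], jaw=[0.1,0.1,0.1,0.1,0.1,0.1])

```text
time: 31.03
tool_pos: [0.6218, -0.0516, 0.1028]
tool_rot: [3.14, -0.003, 3.024]
contact_force: [-2.2, 3.8, -2.6]
opening: 0.015
grip_force: 60.0
```

```bash
python3 -c "
from h import *
ft()"
```

```text
[ 0.62182763 -0.051607    0.10281785] [ 3.14042040e+00 -2.64818538e-03  3.02394823e+00] [-2.20030023  3.79248715 -2.60992594] [ 0.91844214  0.51491526 -0.09816813]
```

Emit:
apply_moves(delta_pos=[[0,0,-0.012],[0,0,-0.024],[0,0,-0.034],[0,0,-0.044],[0,0,-0.05],[0,0,-0.054],[0,0,-0.058],[0,0,-0.062]], dr=[[0,0,0],[0,0,0],[0,0,0],[0,0,0],[0,0,0],[0,0,0],[0,0,0],[0,0,0]], jaw=[0.1,0.1,0.1,0.1,0.1,0.1,0.1,0.1])

```text
time: 31.7
tool_pos: [0.6216, -0.0515, 0.0795]
tool_rot: [3.141, -0.003, 3.024]
contact_force: [-9.6, 5.1, 14.3]
opening: 0.0146
grip_force: 60.0
```

Emit:
apply_moves(delta_pos=[[0,0,-0.004],[0,0,-0.008],[0,0,-0.012],[0,0,-0.016],[0,0,-0.02],[0,0,-0.024],[0,0,-0.026],[0,0,-0.026]], dr=[[0,0,0],[0,0,0],[0,0,0],[0,0,0],[0,0,0],[0,0,0],[0,0,0],[0,0,0]], jaw=[0.1,0.1,0.1,0.1,0.1,0.1,0.1,0.1])

```text
time: 32.37
tool_pos: [0.6215, -0.0515, 0.0718]
tool_rot: [3.141, -0.001, 3.024]
contact_force: [-15.8, 6.3, 24.2]
opening: 0.0147
grip_force: 60.0
```

Emit:
apply_moves(delta_pos=[[0,0,-0.004],[0,0,-0.006],[0,0,-0.006],[0,0,-0.006]], dr=[[0,0,0],[0,0,0],[0,0,0],[0,0,0]], jaw=[0.1,0.1,0.1,0.1])

```text
time: 32.7
tool_pos: [0.6215, -0.0515, 0.0717]
tool_rot: [3.141, -0.0, 3.024]
contact_force: [-21.6, 7.5, 39.3]
opening: 0.0149
grip_force: 60.0
```

Emit:
apply_moves(delta_pos=[[0,0,0.015],[0,0,0.02],[0,0,0.02],[0,0,0.08],[0,0,0.16],[0,0,0.26],[0,0,0.36],[0,0,0.44]], dr=[[0,0,0],[0,0,0],[0,0,0],[0,0,0],[0,0,0],[0,0,0],[0,0,0],[0,0,0]], jaw=[0.1,0.35,0.35,0.35,0.35,0.35,0.35,0.35])

```text
time: 33.37
tool_pos: [0.6237, -0.0531, 0.2453]
tool_rot: [-3.141, 0.004, 3.024]
contact_force: [0.2, -0.5, -0.4]
opening: 0.0323
grip_force: 0.0
```

Emit:
apply_moves(delta_pos=[[-0.02,0.09,0],[-0.04,0.18,0],[-0.06,0.27,0],[-0.08,0.36,0],[-0.1,0.45,0],[-0.12,0.54,0],[-0.14,0.63,0],[-0.16,0.7,0]], dr=[[0,0,0],[0,0,0.2],[0,0,0.4],[0,0,0.6],[0,0,0.8],[0,0,1],[0,0,1],[0,0,1]], jaw=[0.35,0.35,0.35,0.35,0.35,0.35,0.35,0.35])

```text
time: 34.03
tool_pos: [0.5588, 0.23, 0.242]
tool_rot: [-3.141, 0.001, -2.758]
contact_force: [-0.2, 0.2, 0.7]
opening: 0.0319
grip_force: 0.0
```

Emit:
apply_moves(delta_pos=[[0,0.1,0],[0,0.13,0],[0,0.13,0],[0,0.13,0],[0,0.13,0],[0,0.13,0],[0,0.13,0],[0,0.13,0]], dr=[[0,0,0.2],[0,0,0.4],[0,0,0.4],[0,0,0.4],[0,0,0.4],[0,0,0.4],[0,0,0.4],[0,0,0.4]], jaw=[0.4,0.4,0.4,0.4,0.4,0.4,0.4,0.4])

```text
time: 34.7
tool_pos: [0.5591, 0.2786, 0.2425]
tool_rot: [-3.141, 0.0, -2.561]
contact_force: [-0.4, 0.3, 0.5]
opening: 0.0365
grip_force: 0.0
```

Emit:
apply_moves(delta_pos=[[-0.029,0.011,-0.06],[-0.029,0.011,-0.14],[-0.029,0.011,-0.22],[-0.029,0.011,-0.3],[-0.029,0.011,-0.37],[-0.029,0.011,-0.41],[-0.029,0.011,-0.43],[-0.029,0.011,-0.441]], dr=[[0,0,0.01],[0,0,0.01],[0,0,0.01],[0,0,0.01],[0,0,0.01],[0,0,0.01],[0,0,0.01],[0,0,0.01]], jaw=[0.4,0.4,0.4,0.4,0.4,0.4,0.4,0.4])

```text
time: 35.37
tool_pos: [0.5469, 0.2835, 0.0649]
tool_rot: [3.141, -0.002, -2.555]
contact_force: [-1.0, -0.2, -0.4]
opening: 0.0366
grip_force: 0.0
```

Emit:
apply_moves(delta_pos=[[0,0,0],[0,0,0],[0,0,0],[0,0,0],[0,0,0],[0,0,0]], dr=[[0,0,0],[0,0,0],[0,0,0],[0,0,0],[0,0,0],[0,0,0]], jaw=[0.4,0.4,0.4,0.4,0.4,0.4])

```text
time: 35.87
tool_pos: [0.5474, 0.2842, 0.0666]
tool_rot: [-3.141, 0.001, -2.554]
contact_force: [0.5, -0.5, -0.4]
opening: 0.0366
grip_force: 0.0
```

Good. Grip and lift.

Emit:
apply_moves(delta_pos=[[0,-0.002,0],[0,-0.002,0],[0,-0.002,0],[0,-0.002,0],[0,-0.002,0],[0,-0.002,0],[0,-0.002,0],[0,-0.002,0]], dr=[[0,0,0],[0,0,0],[0,0,0],[0,0,0],[0,0,0],[0,0,0],[0,0,0],[0,0,0]], jaw=[0.4,0.4,0.1,0.1,0.1,0.1,0.1,0.1], force=60)

```text
time: 36.53
tool_pos: [0.5471, 0.2833, 0.0659]
tool_rot: [3.141, 0.0, -2.554]
contact_force: [0.0, 0.3, -0.8]
opening: 0.0148
grip_force: 60.0
```

Emit:
apply_moves(delta_pos=[[0,0,0.02],[0,0,0.05],[0,0,0.1],[0,0,0.16],[0,0,0.22],[0,0,0.28],[0,0,0.34],[0,0,0.37]], dr=[[0,0,0],[0,0,0],[0,0,0],[0,0,0],[0,0,0],[0,0,0],[0,0,0],[0,0,0]], jaw=[0.1,0.1,0.1,0.1,0.1,0.1,0.1,0.1])

```text
time: 37.2
tool_pos: [0.5478, 0.2836, 0.2177]
tool_rot: [-3.141, 0.004, -2.554]
contact_force: [-0.1, -0.4, -1.9]
opening: 0.0147
grip_force: 60.0
```

Emit:
apply_moves(delta_pos=[[0.01,-0.04,0],[0.03,-0.1,0],[0.05,-0.17,0],[0.07,-0.24,0],[0.09,-0.31,0],[0.11,-0.38,0],[0.13,-0.45,0],[0.14,-0.5,0]], dr=[[0,0,-0.1],[0,0,-0.25],[0,0,-0.4],[0,0,-0.55],[0,0,-0.7],[0,0,-0.85],[0,0,-0.95],[0,0,-1]], jaw=[0.1,0.1,0.1,0.1,0.1,0.1,0.1,0.1])

```text
time: 37.87
tool_pos: [0.6035, 0.0807, 0.2141]
tool_rot: [-3.141, -0.0, -3.058]
contact_force: [0.2, 0.1, -2.4]
opening: 0.0149
grip_force: 60.0
```

Emit:
apply_moves(delta_pos=[[0.02,-0.06,0],[0.04,-0.11,0],[0.06,-0.16,0],[0.066,-0.175,0],[0.066,-0.175,0],[0.066,-0.175,0],[0.066,-0.175,0],[0.066,-0.175,0]], dr=[[0,0,-0.15],[0,0,-0.3],[0,0,-0.407],[0,0,-0.407],[0,0,-0.407],[0,0,-0.407],[0,0,-0.407],[0,0,-0.407]], jaw=[0.1,0.1,0.1,0.1,0.1,0.1,0.1,0.1])

```text
time: 38.53
tool_pos: [0.6291, 0.0146, 0.2141]
tool_rot: [3.141, -0.0, 3.027]
contact_force: [-0.3, 0.1, -1.5]
opening: 0.0145
grip_force: 60.0
```

```bash
python3 -c "
from h import *
edges(.056,TH);print(bay(3))"
```

```text
[0.6291867  0.01446424 0.21409948] [ 3.14128992e+00 -1.38002785e-04  3.02738469e+00] [ 0.4  0.5 -2.1]
0.005 [244.8 167.5] 238 [78 82 81 78 68 62 59 60 67 73 79 81 76 59] [26  5  0  1  0 -2  1 -3 -1 -4  1 -2 -2 -3]
0.015 [244.8 164.8] 238 [85 81 84 83 81 85 81 81 77 77 79 81 80 79] [21  5 -1 -1 -3 -2 -4 -2 -2 -2 -2 -1 -3 -1]
0.025 [244.7 162.1] 238 [80 80 78 74 80 82 81 79 75 77 80 78 83 81] [72 65 64 56 48 42 31 23  6 -2  0 -1 -3  1]
0.035 [244.6 159.4] 238 [81 79 80 76 81 82 85 78 76 74 79 82 82 78] [79 75 75 75 71 75 68 48 18  4  0 -2 -2  0]
0.045 [244.5 156.6] 238 [75 77 69 77 73 77 75 77 76 72 76 75 68 60] [60 45 33 29 24 24 22 16  6  1 -1 -3 -2 -1]
0.06 [244.3 152.4] 238 [80 83 89 91 88 91 86 81 74 75 80 69 58 47] [ -6 -11 -12 -12 -14 -15 -14  -6  -3  -1   0  -4   1   1]
0.09 [244.  143.7] 238 [88 93 91 91 91 91 86 80 80 78 73 71 69 64] [-12 -18 -15 -16 -16 -17 -16 -10  -5  -2  -1   1  -3  -2]
[0.62780027 0.01384926]
```

Emit:
apply_moves(delta_pos=[[-0.003,-0.0015,-0.05],[-0.003,-0.0015,-0.11],[-0.003,-0.0015,-0.16],[-0.003,-0.0015,-0.19],[-0.003,-0.0015,-0.21],[-0.003,-0.0015,-0.225],[-0.003,-0.0015,-0.235],[-0.003,-0.0015,-0.24]], dr=[[0,0,-0.004],[0,0,-0.004],[0,0,-0.004],[0,0,-0.004],[0,0,-0.004],[0,0,-0.004],[0,0,-0.004],[0,0,-0.004]], jaw=[0.1,0.1,0.1,0.1,0.1,0.1,0.1,0.1])

```text
time: 39.25
tool_pos: [0.6285, 0.0131, 0.1198]
tool_rot: [3.141, 0.001, 3.024]
contact_force: [-7.3, 1.1, 16.8]
opening: 0.0148
grip_force: 60.0
```

```bash
python3 -c "
from h import *
ft()"
```

```text
[0.62853084 0.01306769 0.11977357] [3.14129000e+00 1.22545706e-03 3.02406263e+00] [-7.25425988  1.14536438 16.83791388] [ 0.16588556  1.51183171 -0.03757996]
rx -0.06566093451417646 ry 0.0060426220840662775
```

Emit:
apply_moves(delta_pos=[[0,0,0.015],[-0.0025,0.0045,0.015],[-0.0025,0.0045,0.005],[-0.0025,0.0045,-0.003],[-0.0025,0.0045,-0.011],[-0.0025,0.0045,-0.016],[-0.0025,0.0045,-0.016]], dr=[[0,0,0],[0,0,0],[0,0,0],[0,0,0],[0,0,0],[0,0,0],[0,0,0]], jaw=[0.1,0.1,0.1,0.1,0.1,0.1,0.1])

```text
time: 39.83
tool_pos: [0.6283, 0.0146, 0.1186]
tool_rot: [3.141, 0.006, 3.024]
contact_force: [-16.4, 1.6, 39.4]
opening: 0.0145
grip_force: 60.0
```

```bash
python3 -c "
from h import *
ft(-.246)"
```

```text
[0.62826001 0.01463829 0.11861174] [3.1414957  0.00645334 3.02404278] [-16.41173027   1.62982947  39.36787419] [0.22662579 2.26374875 0.03906439]
rx 0.045050359714865776 ry -0.004427779279978344
```

Emit:
apply_moves(delta_pos=[[0,0,0.025],[-0.006,0,0.025],[-0.006,0,0.018],[-0.006,0,0.012],[-0.006,0,0.006],[-0.006,0,0],[-0.006,0,-0.004],[-0.006,0,-0.004]], dr=[[0,0,0],[0,0,0],[0,0,0],[0,0,0],[0,0,0],[0,0,0],[0,0,0],[0,0,0]], jaw=[0.1,0.1,0.1,0.1,0.1,0.1,0.1,0.1])

```text
time: 40.5
tool_pos: [0.6246, 0.0146, 0.1087]
tool_rot: [3.141, -0.002, 3.023]
contact_force: [0.6, 2.0, -3.8]
opening: 0.0145
grip_force: 60.0
```

```bash
python3 -c "
from h import *
ft(-.246)"
```

```text
[0.6245573  0.01463624 0.10866085] [ 3.14123302e+00 -1.71462408e-03  3.02341808e+00] [ 0.61628079  2.04769852 -3.75401403] [ 0.36523916 -0.19408019 -0.07266476]
```

In. Go down and press home.

Emit:
apply_moves(delta_pos=[[0,0,-0.012],[0,0,-0.024],[0,0,-0.036],[0,0,-0.048],[0,0,-0.058],[0,0,-0.066],[0,0,-0.07],[0,0,-0.074]], dr=[[0,0,0],[0,0,0],[0,0,0],[0,0,0],[0,0,0],[0,0,0],[0,0,0],[0,0,0]], jaw=[0.1,0.1,0.1,0.1,0.1,0.1,0.1,0.1])

```text
time: 41.17
tool_pos: [0.6249, 0.0146, 0.0802]
tool_rot: [3.141, -0.0, 3.024]
contact_force: [0.4, 3.4, 0.1]
opening: 0.0149
grip_force: 60.0
```

Emit:
apply_moves(delta_pos=[[0,0,-0.004],[0,0,-0.008],[0,0,-0.012],[0,0,-0.016],[0,0,-0.02],[0,0,-0.024],[0,0,-0.028],[0,0,-0.028]], dr=[[0,0,0],[0,0,0],[0,0,0],[0,0,0],[0,0,0],[0,0,0],[0,0,0],[0,0,0]], jaw=[0.1,0.1,0.1,0.1,0.1,0.1,0.1,0.1])

```text
time: 41.83
tool_pos: [0.625, 0.0146, 0.0718]
tool_rot: [3.141, 0.001, 3.024]
contact_force: [-6.3, 4.3, 15.8]
opening: 0.0147
grip_force: 60.0
```

Emit:
apply_moves(delta_pos=[[0,0,-0.004],[0,0,-0.004],[0,0,-0.004]], dr=[[0,0,0],[0,0,0],[0,0,0]], jaw=[0.1,0.1,0.1])

```text
time: 42.08
tool_pos: [0.6251, 0.0146, 0.0718]
tool_rot: [3.141, 0.002, 3.024]
contact_force: [-9.7, 3.9, 24.8]
opening: 0.015
grip_force: 60.0
```

Emit:
apply_moves(delta_pos=[[0,0,0.012],[0,0,0.012],[0,0,0.012],[0,0,0.1],[0,0,0.18],[0,0,0.23],[0.013,0.08,0.23],[0.026,0.164,0.23]], dr=[[0,0,0],[0,0,0],[0,0,0],[0,0,0],[0,0,0],[0,0,0],[0,0,0],[0,0,0]], jaw=[0.1,0.35,0.35,0.35,0.35,0.35,0.35,0.35])

```text
time: 42.75
tool_pos: [0.6367, 0.0783, 0.1612]
tool_rot: [-3.141, 0.004, 3.02]
contact_force: [-0.4, -0.6, -0.7]
opening: 0.032
grip_force: 0.0
```

Emit:
apply_moves(delta_pos=[[0,0,0],[0,0,0],[0,0,0],[0,0,0]], dr=[[0,0,0],[0,0,0],[0,0,0],[0,0,0]], jaw=[0.35,0.35,0.35,0.35])

```text
time: 43.08
tool_pos: [0.6352, 0.0788, 0.159]
tool_rot: [-3.141, -0.001, 3.023]
contact_force: [-0.1, 0.9, 0.4]
opening: 0.0321
grip_force: 0.0
```

Now descend on bay4's drive: z .159 to .080, with +1 mm in y.

Emit:
apply_moves(delta_pos=[[0,0.0025,-0.05],[0,0.0025,-0.1],[0,0.0025,-0.15],[0,0.0025,-0.18],[0,0.0025,-0.197],[0,0.0025,-0.197],[0,0.0025,-0.197],[0,0.0025,-0.197]], dr=[[0,0,0],[0,0,0],[0,0,0],[0,0,0],[0,0,0],[0,0,0],[0,0,0],[0,0,0]], jaw=[0.35,0.35,0.35,0.35,0.35,0.35,0.35,0.35])

```text
time: 43.75
tool_pos: [0.6361, 0.0809, 0.082]
tool_rot: [3.141, 0.002, 3.023]
contact_force: [0.4, -0.7, 0.1]
opening: 0.0319
grip_force: 0.0
```

Emit:
apply_moves(delta_pos=[[0,0,0],[0,0,0],[0,0,0],[0,0,0],[0,0,0],[0,0,0]], dr=[[0,0,0],[0,0,0],[0,0,0],[0,0,0],[0,0,0],[0,0,0]], jaw=[0.1,0.1,0.1,0.1,0.1,0.1], force=60)

```text
time: 44.25
tool_pos: [0.6356, 0.0811, 0.0814]
tool_rot: [3.141, 0.001, 3.024]
contact_force: [-0.1, 1.3, 4.3]
opening: 0.0145
grip_force: 60.0
```

Emit:
apply_moves(delta_pos=[[0,0,-0.004],[0,0,-0.008],[0,0,-0.012],[0,0,-0.016],[0,0,-0.02],[0,0,-0.024],[0,0,-0.028],[0,0,-0.028]], dr=[[0,0,0],[0,0,0],[0,0,0],[0,0,0],[0,0,0],[0,0,0],[0,0,0],[0,0,0]], jaw=[0.1,0.1,0.1,0.1,0.1,0.1,0.1,0.1])

```text
time: 44.92
tool_pos: [0.6358, 0.0811, 0.0733]
tool_rot: [3.141, 0.003, 3.024]
contact_force: [-7.3, -1.1, 22.8]
opening: 0.0147
grip_force: 60.0
```

Emit:
apply_moves(delta_pos=[[0,0,-0.004],[0,0,-0.004],[0,0,-0.004]], dr=[[0,0,0],[0,0,0],[0,0,0]], jaw=[0.1,0.1,0.1])

```text
time: 45.17
tool_pos: [0.6359, 0.0812, 0.0733]
tool_rot: [3.141, 0.004, 3.024]
contact_force: [-10.7, -0.5, 32.6]
opening: 0.0151
grip_force: 60.0
```

Emit:
apply_moves(delta_pos=[[0,0,0.015],[0,0,0.015],[0,0,0.015],[0,0,0.1],[0,0,0.2],[0,0,0.3],[0,0,0.4],[0,0,0.44]], dr=[[0,0,0],[0,0,0],[0,0,0],[0,0,0],[0,0,0],[0,0,0],[0,0,0],[0,0,0]], jaw=[0.1,0.35,0.35,0.35,0.35,0.35,0.35,0.35])

```text
time: 45.83
tool_pos: [0.637, 0.081, 0.2493]
tool_rot: [3.141, 0.007, 3.024]
contact_force: [0.9, -0.1, 0.9]
opening: 0.0321
grip_force: 0.0
```

```bash
python3 - <<'E'
from h import *
T=eyes.read_camera("top")[:,:,::-1].copy(); S=eyes.read_camera("side")[:,:,::-1].copy(); cv2.imwrite("raw_top4.png",T);cv2.imwrite("raw_side4.png",S)
v=T.max(2).astype(int); roi=np.zeros(v.shape,bool); roi[180:300,260:435]=1
for c,s,mm in comps((v<60)&roi,60):
    W=unproj("top",np.argwhere(mm)[:,::-1],.010)[:,:2].astype(np.float32); r=cv2.minAreaRect(W)
    print(c.round(1),s[4],"z10 rect",np.round(r[0],4),np.round(r[1],3),round(r[2],1))
def ov(im,n,polys,sc):
    b=cv2.resize(im,None,fx=sc,fy=sc,interpolation=cv2.INTER_CUBIC)
    for Q in polys: cv2.polylines(b,[np.int32((proj(n,Q)+.5)*sc)],True,(0,255,255),1)
    return b
P=[tbox(bay(i),TH,.07,.015,.116) for i in(1,2,3,4)]
a=ov(T,"top",P,3)[420:1020,780:1330]; b=ov(S,"side",P,3); 
cv2.imwrite("pics/c11.png",np.hstack([cv2.resize(a,(400,436)),b[400:836,660:1060]]))
E
```

```text
[295.8 191.4] 73 z10 rect [ 0.6088 -0.1142] [0.009 0.065] 83.1
[328.7 193.8] 118 z10 rect [ 0.6034 -0.1989] [0.013 0.074] 84.0
[391.1 212.4] 534 z10 rect [ 0.5525 -0.3623] [0.038 0.1  ] 7.8
[379.5 257.1] 568 z10 rect [ 0.4376 -0.3276] [0.04  0.099] 7.2
[282.1 261.4] 150 z10 rect [ 0.4346 -0.0744] [0.069 0.019] 18.8
```

View pics/c11.png

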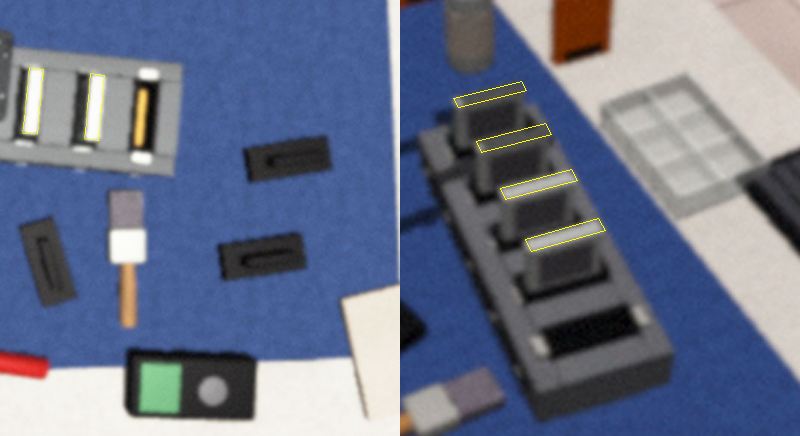

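Both views agree: all four drive tops lie on the 0.116 m "home" outlines. The covers have not moved, at (48,262), (287,158) and (262,256) in the left crop. I'll take the nearest one and measure it exactly.

```bash
python3 - <<'E'
from h import *
for fn,n in(("raw_top4.png","top"),("raw_side4.png","side")):
    im=cv2.imread(fn).astype(int); nb=(im[...,0]-im[...,2]<25)
    u=proj(n,[[.435,-.074,.015]])[0].astype(int); roi=np.zeros(nb.shape,bool); roi[u[1]-26:u[1]+27,u[0]-26:u[0]+27]=1
    for c,s,mm in comps(nb&roi,150):
        for z in(.010,.021):
            W=unproj(n,np.argwhere(mm)[:,::-1],z)[:,:2].astype(np.float32); r=cv2.minAreaRect(W)
            print(n,c.round(1),s,"z",z,np.round(unproj(n,[c],z)[0],4),"rect",np.round(r[0],4),np.round(r[1],3),round(r[2],1))
E
```

```text
top [281.5 259.7] [270 240  25  40 600] z 0.01 [ 0.4376 -0.0733  0.01  ] rect [ 0.4375 -0.0734] [0.098 0.04 ] 15.5
top [281.5 259.7] [270 240  25  40 600] z 0.021 [ 0.4388 -0.0723  0.021 ] rect [ 0.4387 -0.0724] [0.097 0.04 ] 15.5
side [209.7 247.4] [192 234  36  29 537] z 0.01 [ 0.4366 -0.0702  0.01  ] rect [ 0.4368 -0.0692] [0.101 0.053] 15.1
side [209.7 247.4] [192 234  36  29 537] z 0.021 [ 0.434  -0.0785  0.021 ] rect [ 0.4342 -0.0775] [0.1   0.053] 15.1
side [227.6 268.3] [213 261  23  13 182] z 0.01 [ 0.4515 -0.1563  0.01  ] rect [ 0.4457 -0.1484] [0.039 0.058] 62.9
side [227.6 268.3] [213 261  23  13 182] z 0.021 [ 0.4488 -0.1636  0.021 ] rect [ 0.4431 -0.1559] [0.038 0.057] 62.9
```

Emit:
apply_moves(delta_pos=[[-0.06,-0.05,0],[-0.13,-0.1,0],[-0.2,-0.15,0],[-0.27,-0.2,0],[-0.34,-0.26,0],[-0.41,-0.32,0],[-0.48,-0.37,0],[-0.497,-0.3845,0]], dr=[[0,0,0.1],[0,0,0.2],[0,0,0.35],[0,0,0.5],[0,0,0.65],[0,0,0.777],[0,0,0.777],[0,0,0.777]], jaw=[0.35,0.35,0.35,0.35,0.35,0.35,0.35,0.35])

```text
time: 46.6
tool_pos: [0.4323, -0.0742, 0.242]
tool_rot: [3.139, -0.005, -2.873]
contact_force: [-0.0, 1.2, -0.3]
opening: 0.0318
grip_force: 0.0
```

Emit:
apply_moves(delta_pos=[[0,0,0],[0,0,0],[0,0,0],[0,0,0],[0,0,0]], dr=[[0,0,0],[0,0,0],[0,0,0],[0,0,0],[0,0,0]], jaw=[0.35,0.35,0.35,0.35,0.35])

```text
time: 47.02
tool_pos: [0.4372, -0.0721, 0.2435]
tool_rot: [3.141, -0.0, -2.87]
contact_force: [-0.2, 0.5, 0.6]
opening: 0.0324
grip_force: 0.0
```

Emit:
apply_moves(delta_pos=[[0.002,-0.002,-0.08],[0.002,-0.002,-0.17],[0.002,-0.002,-0.26],[0.002,-0.002,-0.35],[0.002,-0.002,-0.43],[0.002,-0.002,-0.49],[0.002,-0.002,-0.525],[0.002,-0.002,-0.537]], dr=[[0,0,0],[0,0,0],[0,0,0],[0,0,0],[0,0,0],[0,0,0],[0,0,0],[0,0,0]], jaw=[0.35,0.35,0.35,0.35,0.35,0.35,0.35,0.35])

```text
time: 47.68
tool_pos: [0.4363, -0.0726, 0.0266]
tool_rot: [3.139, -0.004, -2.87]
contact_force: [-0.5, -1.1, -0.0]
opening: 0.0326
grip_force: 0.0
```

Emit:
apply_moves(delta_pos=[[0,0,0],[0,0,0],[0,0,0],[0,0,0],[0,0,0],[0,0,0]], dr=[[0,0,0],[0,0,0],[0,0,0],[0,0,0],[0,0,0],[0,0,0]], jaw=[0.35,0.35,0.35,0.35,0.35,0.35])

```text
time: 48.18
tool_pos: [0.4377, -0.0737, 0.0298]
tool_rot: [-3.141, 0.001, -2.871]
contact_force: [-0.0, -0.3, 0.2]
opening: 0.0321
grip_force: 0.0
```

Emit:
apply_moves(delta_pos=[[0,0,-0.003],[0,0,-0.003],[0,0,-0.003],[0,0,-0.003],[0,0,-0.003],[0,0,-0.003],[0,0,-0.003],[0,0,-0.003]], dr=[[0,0,0],[0,0,0],[0,0,0],[0,0,0],[0,0,0],[0,0,0],[0,0,0],[0,0,0]], jaw=[0.35,0.05,0.05,0.05,0.05,0.05,0.05,0.05], force=60)

```text
time: 48.85
tool_pos: [0.4372, -0.0735, 0.0279]
tool_rot: [3.141, -0.0, -2.871]
contact_force: [0.3, 0.7, 0.1]
opening: 0.0115
grip_force: 60.0
```

Emit:
apply_moves(delta_pos=[[0,0,0.02],[0,0,0.05],[0,0,0.1],[0,0,0.16],[0,0,0.22],[0,0,0.28],[0,0,0.34],[0,0,0.37]], dr=[[0,0,0],[0,0,0],[0,0,0],[0,0,0],[0,0,0],[0,0,0],[0,0,0],[0,0,0]], jaw=[0.05,0.05,0.05,0.05,0.05,0.05,0.05,0.05])

```text
time: 49.52
tool_pos: [0.4382, -0.0739, 0.1792]
tool_rot: [-3.139, 0.004, -2.871]
contact_force: [0.4, 0.0, -1.4]
opening: 0.012
grip_force: 60.0
```

Emit:
apply_moves(delta_pos=[[0.04,-0.03,0],[0.09,-0.06,0],[0.15,-0.1,0],[0.21,-0.14,0],[0.27,-0.18,0],[0.33,-0.22,0],[0.39,-0.255,0],[0.416,-0.27,0]], dr=[[0,0,-0.1],[0,0,-0.25],[0,0,-0.4],[0,0,-0.55],[0,0,-0.7],[0,0,-0.776],[0,0,-0.776],[0,0,-0.776]], jaw=[0.05,0.05,0.05,0.05,0.05,0.05,0.05,0.05])

```text
time: 50.18
tool_pos: [0.6057, -0.1834, 0.176]
tool_rot: [-3.141, 0.001, 3.023]
contact_force: [-0.4, -0.2, -1.5]
opening: 0.0115
grip_force: 60.0
```

Emit:
apply_moves(delta_pos=[[0,0,0],[0,0,0],[0,0,0],[0,0,0],[0,0,0],[0,0,0]], dr=[[0,0,0],[0,0,0],[0,0,0],[0,0,0],[0,0,0],[0,0,0]], jaw=[0.05,0.05,0.05,0.05,0.05,0.05])

```text
time: 50.68
tool_pos: [0.6033, -0.1812, 0.1764]
tool_rot: [-3.142, 0.0, 3.024]
contact_force: [0.3, -0.3, -0.5]
opening: 0.0115
grip_force: 60.0
```

```bash
python3 - <<'E'
from h import *
s=telemetry.observe(); p=s["tool_pos"]; print(p,s["tool_rot"],bay(0))
im=eyes.read_camera("side").astype(float)
for dz in(.004,.009,.014):   # skirt left/right silhouettes, front edge line idx 2 (-x,-y), 1 (+x,-y)
    u=proj("side",tbox(p[:2],TH,.098,.042,p[2]-.028+dz)); r=int(round(u[2,1])); r3=int(round(u[3,1]));r1=int(round(u[1,1]))
    for nm,k in(("front-left",2),("back-left",3),("front-right",1)):
        r=int(round(u[k,1])); x0=int(u[k,0])-6; print(dz,nm,u[k].round(1),x0,(im[r,x0:x0+13,2]-im[r,x0:x0+13,0]).astype(int),im[r,x0:x0+13].mean(1).astype(int))
E
```

```text
[ 0.60333346 -0.18115103  0.17642234] [-3.14159169e+00  2.40062090e-04  3.02438332e+00] [ 0.60469946 -0.18279853]
0.004 front-left [268.9 230.6] 262 [ 4 -1  1  2  2  0  0  2  1  1  4  3 -2] [25 27 27 21 14 12 10 12 15 19 22 28 28]
0.004 back-left [262.8 218.6] 256 [ 5  4  5  5  1 -1 -2  1 -1 -3  4 -1  1] [111 111 107  91  80  75  67  46  32  15  20  20  18]
0.004 front-right [305.4 220. ] 299 [-11  -8 -11  -5  -2  12  38  62  77  81  83  83  83] [71 65 54 48 40 38 54 74 85 92 89 86 83]
0.009 front-left [268.9 229.3] 262 [-2 -1 -1 -2  0  1  1  1  0 -2 -2  2  2] [59 75 77 68 58 38 20  9  9  8 10  6  7]
0.009 back-left [262.8 217.2] 256 [ 3  1  4  3  5 -1  1  1  1  2  1  0  1] [ 75  88  97 100 101  94  81  62  36  18  18  20  19]
0.009 front-right [305.6 218.7] 299 [-13 -14 -14 -11 -11  -3  16  40  61  72  76  80  81] [86 84 76 71 68 59 65 74 85 88 91 91 91]
0.014 front-left [268.9 228. ] 262 [-2 -2 -2 -4  2  0 -3  1  7  4  1  2  0] [68 82 87 78 66 42 23 14 11 13  5 13 10]
0.014 back-left [262.8 215.9] 256 [ 0  0 -1  4  2  4 -1 -2 -1  2  2  2  4] [ 41  50  58  69  80  94 106  90  55  28  16  19   8]
0.014 front-right [305.7 217.3] 299 [-15 -17 -15 -15 -16 -15 -14 -10  -3   7  12  23  37] [95 91 91 90 86 87 87 88 91 89 91 90 90]
```

Emit:
apply_moves(delta_pos=[[0.002,-0.002,-0.06],[0.002,-0.002,-0.12],[0.002,-0.002,-0.17],[0.002,-0.002,-0.195],[0.002,-0.002,-0.205],[0.002,-0.002,-0.212],[0.002,-0.002,-0.218],[0.002,-0.002,-0.222]], dr=[[0,0,0],[0,0,0],[0,0,0],[0,0,0],[0,0,0],[0,0,0],[0,0,0],[0,0,0]], jaw=[0.05,0.05,0.05,0.05,0.05,0.05,0.05,0.05])

```text
time: 51.4
tool_pos: [0.6052, -0.1826, 0.0881]
tool_rot: [-3.141, 0.002, 3.024]
contact_force: [0.6, -0.2, -1.1]
opening: 0.0115
grip_force: 60.0
```

```bash
python3 -c "
from h import *
ft(-.22)"
```

```text
[ 0.60516244 -0.1826177   0.08814389] [-3.14107800e+00  1.96735617e-03  3.02405573e+00] [ 0.58918372 -0.211851   -1.13194804] [ 0.01247782  0.04754274 -0.00460914]
```

Emit:
apply_moves(delta_pos=[[0,0,-0.004],[0,0,-0.008],[0,0,-0.012],[0,0,-0.016],[0,0,-0.02],[0,0,-0.024],[0,0,-0.028],[0,0,-0.032]], dr=[[0,0,0],[0,0,0],[0,0,0],[0,0,0],[0,0,0],[0,0,0],[0,0,0],[0,0,0]], jaw=[0.05,0.05,0.05,0.05,0.05,0.05,0.05,0.05])

```text
time: 52.07
tool_pos: [0.6052, -0.1827, 0.0779]
tool_rot: [-3.141, 0.003, 3.024]
contact_force: [-9.6, 3.1, 28.8]
opening: 0.0113
grip_force: 60.0
```

Emit:
apply_moves(delta_pos=[[0,0,-0.004],[0,0,-0.006],[0,0,-0.006],[0,0,-0.006]], dr=[[0,0,0],[0,0,0],[0,0,0],[0,0,0]], jaw=[0.05,0.05,0.05,0.05])

```text
time: 52.4
tool_pos: [0.6052, -0.1827, 0.0779]
tool_rot: [-3.14, 0.004, 3.024]
contact_force: [-11.9, 4.2, 31.6]
opening: 0.0118
grip_force: 60.0
```

Emit:
apply_moves(delta_pos=[[0,0,0.015],[0,0,0.015],[0,0,0.015],[0,0,0.015],[0,0,0.1],[0,0,0.2],[0,0,0.3],[0,0,0.4]], dr=[[0,0,0],[0,0,0],[0,0,0],[0,0,0],[0,0,0],[0,0,0],[0,0,0],[0,0,0]], jaw=[0.05,0.3,0.3,0.3,0.3,0.3,0.3,0.3])

```text
time: 53.07
tool_pos: [0.6041, -0.1822, 0.2326]
tool_rot: [3.141, -0.002, 3.024]
contact_force: [1.7, -0.5, 0.8]
opening: 0.0273
grip_force: 0.0
```

Emit:
apply_moves(delta_pos=[[-0.06,0.09,0],[-0.12,0.18,0],[-0.18,0.27,0],[-0.24,0.36,0],[-0.3,0.45,0],[-0.36,0.54,0],[-0.42,0.63,0],[-0.43,0.72,0]], dr=[[0,0,0],[0,0,0],[0,0,0],[0,0,0],[0,0,0],[0,0,0],[0,0,0],[0,0,0]], jaw=[0,0,0,0,0,0,0,0])

```text
time: 53.73
tool_pos: [0.4307, 0.1017, 0.2315]
tool_rot: [-3.141, -0.002, 3.023]
contact_force: [2.2, 1.3, 0.6]
opening: 0.0005
grip_force: 0.0
```

```bash
python3 - <<'E'
from h import *
s=telemetry.observe(); print(s["tool_pos"],s["tool_rot"],s["opening"])
print("button",unproj("top",[[205,266.1]],.048))
T=eyes.read_camera("top")[:,:,::-1].copy(); S=eyes.read_camera("side")[:,:,::-1].copy(); cv2.imwrite("raw_top5.png",T);cv2.imwrite("raw_side5.png",S)
def ov(im,n,polys,sc):
    b=cv2.resize(im,None,fx=sc,fy=sc,interpolation=cv2.INTER_CUBIC)
    for Q in polys: cv2.polylines(b,[np.int32((proj(n,Q)+.5)*sc)],True,(0,255,255),1)
    return b
P=[tbox(bay(i),TH,.07,.015,.116) for i in(1,2,3,4)]+[tbox(bay(0),TH,.098,.042,.071),tbox(bay(0),TH,.06,.012,.099)]
a=ov(T,"top",P,2)[200:800,:][:,320:720]; b=ov(S,"side",P,4)[560:1160,860:1260]
cv2.imwrite("pics/c12.png",np.hstack([cv2.resize(a,(400,int(a.shape[0]*400/a.shape[1])))[:560],b[:560]]))
E
```

```text
[0.43067618 0.10172565 0.23147487] [-3.14096430e+00 -1.99195355e-03  3.02296050e+00] 0.0004891245134277918
button [[0.43014056 0.11887495 0.048     ]]
```

View pics/c12.png

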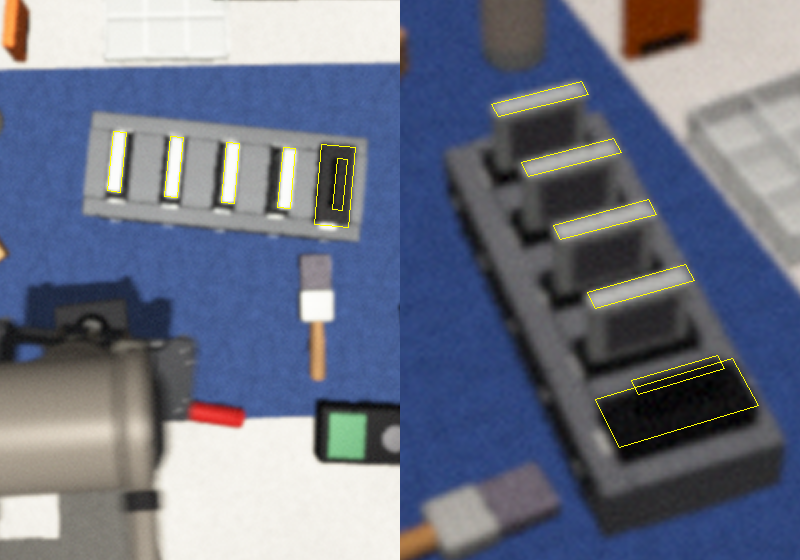

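All five bays match their home outlines: four drive tops and the cover at (335,185) left and (675,405) right. Now the start button, with the fingers shut.

Emit:
apply_moves(delta_pos=[[0,0.03,0],[0,0.03,0],[0,0.03,0],[0,0.03,0],[0,0.03,0],[0,0.03,0]], dr=[[0,0,0],[0,0,0],[0,0,0],[0,0,0],[0,0,0],[0,0,0]], jaw=[0,0,0,0,0,0])

```text
time: 54.33
tool_pos: [0.4338, 0.1121, 0.2318]
tool_rot: [-3.142, -0.0, 3.023]
contact_force: [0.4, -0.4, -0.1]
opening: 0.0005
grip_force: 0.0
```

Emit:
apply_moves(delta_pos=[[-0.009,0.017,-0.07],[-0.009,0.017,-0.15],[-0.009,0.017,-0.23],[-0.009,0.017,-0.31],[-0.009,0.017,-0.38],[-0.009,0.017,-0.43],[-0.009,0.017,-0.44],[-0.009,0.017,-0.44]], dr=[[0,0,0],[0,0,0],[0,0,0],[0,0,0],[0,0,0],[0,0,0],[0,0,0],[0,0,0]], jaw=[0,0,0,0,0,0,0,0])

```text
time: 55.0
tool_pos: [0.4294, 0.1193, 0.055]
tool_rot: [-3.141, -0.003, 3.023]
contact_force: [-0.7, 0.1, -0.3]
opening: 0.0003
grip_force: 0.0
```

Emit:
apply_moves(delta_pos=[[0,0,-0.005],[0,0,-0.012],[0,0,-0.02],[0,0,-0.027],[0,0,-0.034],[0,0,-0.04],[0,0,-0.042],[0,0,-0.042]], dr=[[0,0,0],[0,0,0],[0,0,0],[0,0,0],[0,0,0],[0,0,0],[0,0,0],[0,0,0]], jaw=[0,0,0,0,0,0,0,0])

```text
time: 55.67
tool_pos: [0.4317, 0.1198, 0.0449]
tool_rot: [3.141, 0.006, 3.025]
contact_force: [-16.2, -3.6, 68.6]
opening: 0.0003
grip_force: 34.2
```

Emit:
apply_moves(delta_pos=[[0,0,0.01],[0,0,0.016],[0,0,0.016],[0,0,0.016],[0,0,0.016]], dr=[[0,0,0],[0,0,0],[0,0,0],[0,0,0],[0,0,0]], jaw=[0,0,0,0,0])

```text
time: 56.08
tool_pos: [0.4312, 0.1198, 0.0462]
tool_rot: [3.141, 0.003, 3.024]
contact_force: [1.7, -3.1, 10.1]
opening: 0.0005
grip_force: 4.8
```

Emit:
apply_moves(delta_pos=[[0,0,0.004],[0,0,0.004],[0,0,0.004]], dr=[[0,0,0],[0,0,0],[0,0,0]], jaw=[0,0,0])

```text
time: 56.33
tool_pos: [0.4307, 0.1199, 0.0473]
tool_rot: [3.141, 0.001, 3.024]
contact_force: [3.0, -0.1, 4.2]
opening: 0.0007
grip_force: 2.1
```

Emit:
apply_moves(delta_pos=[[0,0,0.004],[0,0,0.004],[0,0,0.004]], dr=[[0,0,0],[0,0,0],[0,0,0]], jaw=[0,0,0])

```text
time: 56.58
tool_pos: [0.4299, 0.1198, 0.0487]
tool_rot: [3.141, -0.0, 3.024]
contact_force: [2.4, 0.5, 3.7]
opening: 0.0003
grip_force: 1.7
```

Emit:
apply_moves(delta_pos=[[0,0,0.02],[0,0,0.04],[0,0,0.04]], dr=[[0,0,0],[0,0,0],[0,0,0]], jaw=[0,0,0])

```text
time: 56.83
tool_pos: [0.4298, 0.1198, 0.0658]
tool_rot: [3.141, -0.0, 3.024]
contact_force: [-0.5, -0.6, 0.2]
opening: 0.0003
grip_force: 0.0
```

Emit:
apply_moves(delta_pos=[[0,0,-0.02],[0,0,-0.03],[0,0,-0.03],[0,0,-0.03],[0,0,-0.03]], dr=[[0,0,0],[0,0,0],[0,0,0],[0,0,0],[0,0,0]], jaw=[0,0,0,0,0])

```text
time: 57.25
tool_pos: [0.4294, 0.1197, 0.0524]
tool_rot: [-3.141, -0.002, 3.024]
contact_force: [-1.1, -0.0, 0.3]
opening: 0.0001
grip_force: 0.0
```

Emit:
apply_moves(delta_pos=[[0,0,-0.004],[0,0,-0.004],[0,0,-0.004]], dr=[[0,0,0],[0,0,0],[0,0,0]], jaw=[0,0,0])

```text
time: 57.5
tool_pos: [0.4297, 0.1197, 0.0511]
tool_rot: [-3.142, -0.0, 3.024]
contact_force: [-1.1, -0.6, 2.7]
opening: 0.0008
grip_force: 1.0
```

Emit:
apply_moves(delta_pos=[[0,0,-0.004],[0,0,-0.004],[0,0,-0.004]], dr=[[0,0,0],[0,0,0],[0,0,0]], jaw=[0,0,0])

```text
time: 57.75
tool_pos: [0.4299, 0.1198, 0.0495]
tool_rot: [3.142, -0.0, 3.024]
contact_force: [-2.7, -0.4, 2.5]
opening: 0.0004
grip_force: 1.4
```

Emit:
apply_moves(delta_pos=[[0,0,-0.004],[0,0,-0.004],[0,0,-0.004]], dr=[[0,0,0],[0,0,0],[0,0,0]], jaw=[0,0,0])

```text
time: 58.0
tool_pos: [0.4299, 0.1198, 0.048]
tool_rot: [3.141, -0.0, 3.024]
contact_force: [-2.4, -0.7, 4.1]
opening: 0.0005
grip_force: 1.9
```

Emit:
apply_moves(delta_pos=[[0,0,-0.004],[0,0,-0.008],[0,0,-0.012],[0,0,-0.013],[0,0,-0.013],[0,0,-0.013]], dr=[[0,0,0],[0,0,0],[0,0,0],[0,0,0],[0,0,0],[0,0,0]], jaw=[0,0,0,0,0,0])

```text
time: 58.5
tool_pos: [0.4302, 0.1198, 0.0455]
tool_rot: [3.141, 0.002, 3.024]
contact_force: [-12.0, -1.5, 40.8]
opening: 0.0003
grip_force: 20.3
```

Emit:
apply_moves(delta_pos=[[0,0,0.05],[0,0,0.1],[0,0,0.2],[0,0,0.3],[0,0,0.4],[0,0,0.45],[0,0,0.45],[0,0,0.45]], dr=[[0,0,0],[0,0,0],[0,0,0],[0,0,0],[0,0,0],[0,0,0],[0,0,0],[0,0,0]], jaw=[0,0,0,0,0,0,0,0])

```text
time: 59.17
tool_pos: [0.4306, 0.1198, 0.2234]
tool_rot: [3.141, 0.003, 3.024]
contact_force: [-0.1, 0.2, -1.2]
opening: 0.0006
grip_force: 0.0
```

```bash
python3 - <<'E'
from h import *
a=cv2.imread("raw_side5.png").astype(int); b=eyes.read_camera("side")[:,:,::-1].astype(int)
d=np.abs(a-b).max(2)>40
for c,s,m in comps(d,20,99999): print(c.round(),s)
T=eyes.read_camera("top")[:,:,::-1].astype(int); v=T.max(2)
roi=np.zeros(v.shape,bool); roi[180:300,330:435]=1
for c,s,mm in comps((v<60)&roi,200): print("cover",c.round(1),s[4])
E
```

```text
[4. 5.] [ 3  0  3 14 27]
[123.  34.] [115  31  15  10  33]
[180.  94.] [178  82   8  26  60]
[148.  92.] [146  86   5  13  26]
[ 15. 162.] [  0 111  33  99 327]
[177. 183.] [167 179  21   8  46]
[130. 208.] [ 90 191  78  34 154]
[156. 201.] [147 197  19   8  33]
[203. 209.] [200 206   7   7  21]
[166. 218.] [156 215  19   7  35]
[170. 222.] [162 219  17   8  38]
[193. 224.] [181 221  24   8  63]
[131. 237.] [104 227  53  20 126]
[ 60. 253.] [ 56 245   8  18  47]
cover [391.1 212.4] 530
cover [379.4 257.1] 571
```

The dock is unchanged, the spare covers stand where they were, and the button was pressed against its stop and let go.

```bash
python3 -c "
from cell import job
print(job.hand_in())"
```

```text
the job is handed in; nothing more can be done
None
```

The job is handed in: all four drives and one cover (bay 0) are pressed home, the start button was then pressed twice (a check and a second full press) and let go, and the two spare covers still stand on the bench.

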